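Shut the slide chamber and lock its cover with the quarter-turn key

TASK

Slide the cover of the slanted slide chamber fully shut, then take the T-footed key from its stand, put it through the cover into the lock slot until its collar is flush on the cover, and twist it a quarter turn so that its foot lies crosswise under the slot and holds the cover. Let go of the key and leave the tin, the specimen cup and the stapler where they stand.

Things in the scene. Friction and masses are not known exactly. Their poses are not given: they have to be found in the camera images.
- chamber: slide chamber: grey painted box, 134 x 224 x 50 mm, tilted 30 degrees on a fixed dark base plate 150 x 200 mm; origin at the base plate's underside centre, z up, x towards the high edge. The low edge faces the robot. The top of its deck is 90 mm above the worktop at the middle, 56 mm at the low edge, 124 mm at the high edge. Place and yaw vary.
- lock_slot (a point): centre of the lock slot, level with the cover's top face. Axes: x up the slope, y along the cover's sliding direction (left, seen from the low edge), z out of the deck at right angles, 30 degrees from vertical. Deck slot: 52 mm along x, 20 mm along y, through the 8 mm deck. The 5 mm cover's own slot (62 x 26 mm) lies over it only when shut. Below the deck 38 mm are free, the foot can turn there.
- cover_handle (a point): centre of the handle of the aluminium cover: an upright black bar, 50 mm along lock_slot x, 12 mm along lock_slot y, 28 mm high, its centre 14 mm out from the cover's top face. Same axes as lock_slot. When shut it stands 80 mm to the -y side of lock_slot. Guide strips 9 mm high run beside the cover, 51 to 62 mm up and down the slope from the slot's centre.
- cover (a joint): how far the cover is open, in m: 0 is fully shut (against a stop), up to 0.065; it grows as the cover slides along lock_slot +y. It slides with a friction of about 1.5 N and stays where it is left.
- key_grip (a point): centre of the key's wing, the black bar that is grasped: 64 mm (key x) by 12 mm (key y) by 36 mm high (key z). z points up along the shank. The key is loose, about 0.2 kg, hangs upright by its collar in its stand. It may be turned in the lock either way, and enters either way round. Seated, key_grip is 36 mm out from lock_slot along z, with 3 mm play between foot and deck underside.
- key_collar (a point): centre of the underside of the key's round steel collar (46 mm across, 8 mm thick), 36 mm below key_grip; same axes. Between collar and wing a neck 16 mm thick and 10 mm long; below the collar a shank 13 mm thick, 16 mm long.
- key_foot (a point): centre of the lowest face of the key's cross foot, 64 mm below key_grip; same axes. The foot is 46 mm along key x (parallel to the wing), 14 mm along key y and 12 mm high; its lowest 4 mm narrow to 40 x 9 mm.
- key_stand: fixed aluminium bridge for the key, 84 x 60 mm, 55 mm high, on a foot 100 x 70 mm; origin at its underside's centre, x along its slot (53 x 21 mm, through its 10 mm top). It stands to the left or the right of the chamber.
- tin: oblong solvent tin, 45 x 72 mm, 124 mm high, origin at the centre of its underside; loose, stands on the side of the chamber where the key stand is not. To be left alone.
- cup: specimen cup with lid, 64 mm across, 63 mm high, origin at the centre of its underside; loose. To be left alone.
- stapler: black desk stapler, 32 x 137 mm (along its y), 44 mm high, origin at the centre of its underside; loose. To be left alone.
Not all that is in view belongs to the job. What is shaped like the part that bears key_grip but pink or purple is not meant.

How it is judged:
By the outcome, as a careful person would: the job done as asked, in the order asked, and still so for the second after the job is handed in, with the robot touching nothing.
It also fails if it takes over 64 s, if anything falls off the work surface, if the arm or the gripper's body presses on something with over 40 N, if the wrist force passes 120 N, or if a joint passes its speed limit or range.

ROBOT

A 6-joint arm with a two-finger parallel gripper is mounted at the origin on a cart in front of the work surface, level with it; the furniture and walls round the work are solid. World frame = base frame: x ahead of the robot, y to its left, z up, the work surface at z = 0. Lengths are in mm, angles in rad, forces in N, time in s.
With the tool pointing down it reaches from about 400 to 925 mm from the base axis. Payload 12.5 kg.
Tool frame: the origin (TCP) lies at the very end of the fingers, on their centre line; the grasp point (between the pads) lies 19 mm behind it; z points along the fingers, x is the direction in which the jaws open and shut, and the axes are right-handed (so a half turn about z gives the same grasp; the last joint's range is limited). The gripper opens to 95 mm and grips with 3 to 60 N. Pads are 20 mm wide; open, the fingers measure 119 mm over their backs; the gripper's body (75 mm by 180 mm) begins 59 mm behind the grasp point.
Start: joints at [-1.342, 0.491, 1.559, -0, 1.092, -0.106], TCP at [205.386, -590.308, 214.661] pointing down, gripper open.
Joint ranges: [-3.1, 3.1], [-0.84, 2.19], [0.05, 2.79], [-1.13, 4.28], [0.06, 2.93], [-2.69, 2.69]. Speed limits (rad/s): [2.22, 2.22, 2.79, 3.14, 3.14, 3.14].

INTERFACE

Orientations are given as [roll, pitch, yaw] about the fixed x, y, z axes, in that order (R = Rz(yaw) Ry(pitch) Rx(roll)).
In Python, from cell import env gives the robot as it stands.
- The arm moves only by the tool arm_command, never from a script. Its argument "motion" is one flat list of numbers, 7 for each row, row after row: the opening, from -1 (shut) to 1 (fully open), then the shift along the tool's x, y, z in mm, then the turn, a rotation vector about the tool's x, y, z in degrees. In form: [fingers, dx, dy, dz, rx, ry, rz, fingers, dx, dy, dz, rx, ry, rz, ...]. A call has 1 to 20 rows; each row is the pose to reach, as a shift and turn from the pose commanded when the call began, along the tool's axes at that moment; what a row does not reach only later rows make up. A row lasts 1/10 s, in which the tool goes at most 50 mm and 8.59 degrees, less where a joint would pass 70% of its speed; a pose out of reach is approached as far as the arm can. A call with a gripper value outside its range is refused whole. The fingers move at their own pace and stop on an object; the grip force is fixed at half the most. Time passes only in rows, so rows that repeat a pose let the fingers close. It gives the time, the measured TCP pose, the force and the opening at its end, in the units of the state.
- env.state(): the state, without advancing time (a new reading comes with each control period).
- env.read_camera(name): name is "scene" or "top" or "wrist"; returns (picture, depth): 480x640x3 uint8, red, green, blue; 480x640 float32, mm along the optical axis (not along the pixel's ray), 0 where there is no reading.
- env.calibration(name): a dict with "fx", "fy", "cx", "cy" (pixels), "distortion" ([k1, k2, p1, p2, k3] as OpenCV has them; the pictures are not rectified), "cam_to_world" (4x4, takes a point from camera to world coordinates). Camera axes: x right, y down, z forward; pixel columns grow to the right and rows downward; lengths in mm; the calibration is good to about 2 mm. A picture is of the moment at which its call begins: read the wrist's pose just before it. calibration takes no time and is no camera call; for the wrist camera it gives the pose at the moment of the call.
- env.job_done(): hands the job in, once; it reports no verdict.
Trained networks look in the newest picture that a camera, given by its name, has taken for a name from the list of things; names that differ only in an ending like _2 or _b are one class to them, and where a whole thing is asked for, a point or a joint stands for the part that bears it (a point fixed in the world has none). Each returns a list of dicts, best first, with "confidence" (0 to 1); they miss things now and then, are a little off and sometimes report something else, mostly with a low value. They report only what shows in the picture. A call takes as long as a camera call. They do not tell look-alikes from the thing itself.
- env.recognise(camera, label): "location" ([column, row] in pixels, amid what is visible of it).
- env.silhouettes(camera, label): "region" (480x640 bool, what is visible of it) and "location" ([column, row] in pixels, amid what is visible of it).
- env.spot_point(camera, label): "location" ([column, row] in pixels: a listed point, or the origin of a listed thing).
The state is a dict: "t": time; "joints": joint angles; "qvel": joint speeds; "tau": joint torques, N m; "eef_pos": TCP position; "tcp_rot": TCP orientation; "ft_force": force on the tool from outside, world axes, zero at the start; "moment": the same for the moment, N m; "opening": opening from 0.0 (shut) to 1.0 (fully open).
Only numpy, scipy, OpenCV 4.12 (cv2) and the standard library are available. Lean on these libraries where they do the work, as an engineer would, in place of code of your own. Each camera call takes 0.05 s, during which the arm holds its last target.

## Working session

There is one attempt and no reset: what is moved stays moved. The work goes in short steps, Python scripts to look and compute and a tool call to move; the robot and the scene stay as the last step left them, time stands still between calls to the robot, and variables do not carry over. Pictures are saved under pics/ and viewed, and the job is handed in when it is done.

Besides the shell and the picture viewer there is one more tool, called after "Emit:" in YAML: its name, and indented under it one key for each argument. arm_command: Moves the arm, as the interface text tells. Its arguments: {"type":"object","properties":{"motion":{"type":"array","items":{"type":"number"}}},"required":["motion"]}

```bash
ls; mkdir -p pics
cat > h.py <<'E'
import numpy as np, cv2
from cell import env
from scipy.spatial.transform import Rotation as R
def K(c):
    return np.array([[c['fx'],0,c['cx']],[0,c['fy'],c['cy']],[0,0,1]]),np.array(c['distortion'])
def ray(c,uv):
    k,d=K(c); p=cv2.undistortPoints(np.array(uv,float).reshape(-1,1,2),k,d).reshape(-1,2)
    return np.c_[p,np.ones(len(p))]
def toworld(c,uv,z):
    r=ray(c,uv)*np.array(z,float).reshape(-1,1); T=np.array(c['cam_to_world'])
    return r@T[:3,:3].T+T[:3,3]
def proj(c,P):
    T=np.linalg.inv(np.array(c['cam_to_world'])); k,d=K(c)
    q=np.atleast_2d(P)@T[:3,:3].T+T[:3,3]
    return cv2.projectPoints(q,np.zeros(3),np.zeros(3),k,d)[0].reshape(-1,2)
def save(n,im): cv2.imwrite('pics/'+n,im[:,:,::-1])
E
python3 - <<'E'
from h import *
import pickle
D={}
for n in ['scene','top']:
    im,d=env.read_camera(n); c=env.calibration(n); save(n+'0.png',im)
    D[n]=(im,d,c)
    for l in ['lock_slot','cover_handle','key_grip','key_collar','key_stand','chamber']:
        for r in env.spot_point(n,l)[:3]: print(n,l,np.round(r['location']),round(r['confidence'],2))
    for l in ['tin','cup','stapler','key_grip']:
        for r in env.recognise(n,l)[:3]: print(n,'rec',l,np.round(r['location']),round(r['confidence'],2))
pickle.dump(D,open('d0.pkl','wb'))
print(env.state())
E
```

```text
pics
scene lock_slot [323. 225.] 0.87
scene lock_slot [375. 300.] 0.74
scene cover_handle [326. 225.] 0.84
scene key_grip [413. 338.] 0.8
scene key_grip [378. 286.] 0.65
scene key_collar [377. 285.] 0.58
scene key_collar [378. 294.] 0.54
scene key_collar [413. 347.] 0.47
scene key_stand [380. 307.] 0.74
scene chamber [325. 248.] 0.85
scene rec tin [260. 216.] 0.55
scene rec cup [381. 292.] 0.57
scene rec cup [318. 246.] 0.53
scene rec stapler [379. 291.] 0.52
scene rec key_grip [378. 290.] 0.71
scene rec key_grip [409. 348.] 0.56
top lock_slot [304. 209.] 0.85
top lock_slot [160. 231.] 0.69
top cover_handle [310. 210.] 0.78
top key_grip [418. 250.] 0.92
top key_grip [464. 231.] 0.74
top key_grip [478. 282.] 0.63
top key_collar [476. 286.] 0.75
top key_collar [413. 254.] 0.58
top key_collar [460. 236.] 0.58
top key_stand [408. 260.] 0.77
top chamber [307. 220.] 0.74
top chamber [418. 250.] 0.44
top rec tin [217. 229.] 0.93
top rec cup [387. 200.] 0.69
top rec cup [298. 208.] 0.32
top rec stapler [161. 232.] 0.86
top rec key_grip [416. 254.] 0.94
top rec key_grip [479. 288.] 0.69
top rec key_grip [462. 235.] 0.61
{'t': 1.1, 'joints': array([-1.34159276e+00,  4.90922049e-01,  1.55889744e+00, -8.16495329e-06,
        1.09171471e+00, -1.05630704e-01]), 'qvel': array([-2.91649238e-03, -8.25692779e-05,  1.25389512e-04,  2.43981634e-04,
       -1.56977199e-03,  4.24519744e-04]), 'tau': array([-4.59009825e-04, -6.12486720e+01, -2.58428317e+01,  6.92214514e-02,
        4.44068550e-02,  3.67786390e-05]), 'eef_pos': array([ 205.38777874, -590.30457938,  214.64812081]), 'tcp_rot': array([ 3.14157929e+00, -5.73603224e-05, -1.23595829e+00]), 'ft_force': array([ 1.24417341, -0.05482531, -0.15571292]), 'moment': array([-0.03173795,  0.01234816, -0.01541542]), 'opening': 0.9979466909278094}
```

View pics/scene0.png

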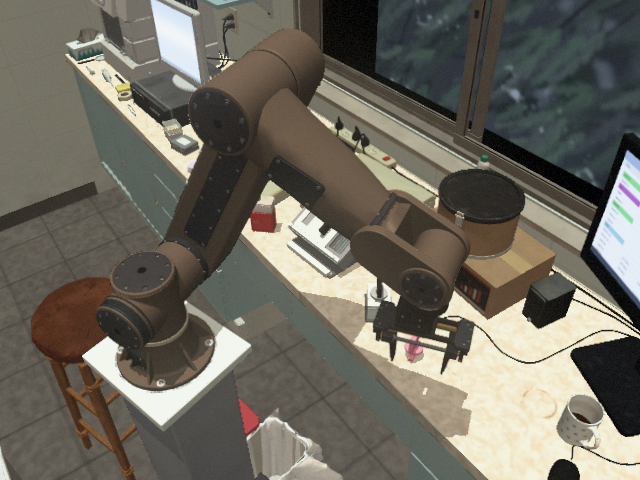

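View pics/top0.png

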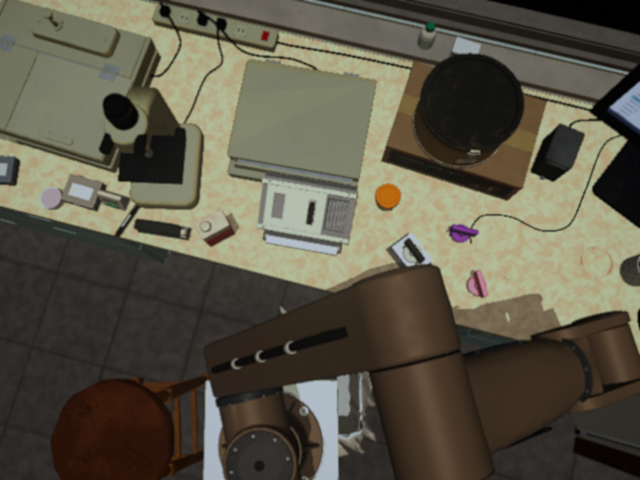

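Run:
```python
from h import *
import pickle
D=pickle.load(open('d0.pkl','rb'))
im,d,c=D['top']
print(c['cam_to_world'],c['fx'])
crop=im[160:310,270:500]; save('topc.png',cv2.resize(crop,None,fx=3.4,fy=3.4,interpolation=cv2.INTER_CUBIC))
im2,d2,c2=D['scene']; print(c2['cam_to_world'])
save('scenec.png',cv2.resize(im2[190:370,230:450],None,fx=3.3,fy=3.3,interpolation=cv2.INTER_CUBIC))
```

```text
[[-5.60457636e-03 -9.82260496e-01  1.87437740e-01  2.06335014e+02]
 [-9.99831961e-01  8.77602683e-03  1.60944637e-02 -1.18059128e+02]
 [-1.74539145e-02 -1.87316040e-01 -9.82144624e-01  1.49481607e+03]
 [ 0.00000000e+00  0.00000000e+00  0.00000000e+00  1.00000000e+00]] 604.7580901320395
[[ 6.28249404e-01 -5.11790600e-01  5.85980433e-01 -4.54312147e+02]
 [-7.77739399e-01 -3.93192545e-01  4.90429455e-01 -8.82626331e+02]
 [-2.05940469e-02 -7.63852082e-01 -6.45062696e-01  1.14052232e+03]
 [ 0.00000000e+00  0.00000000e+00  0.00000000e+00  1.00000000e+00]]
```

View pics/topc.png

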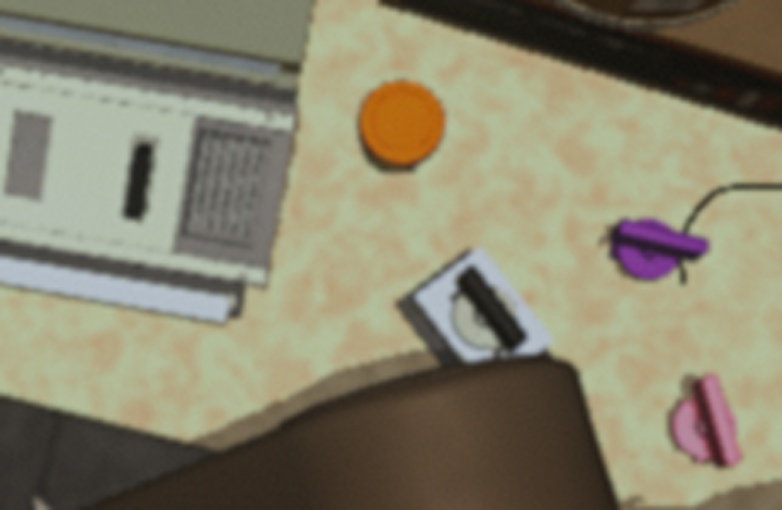

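View pics/scenec.png

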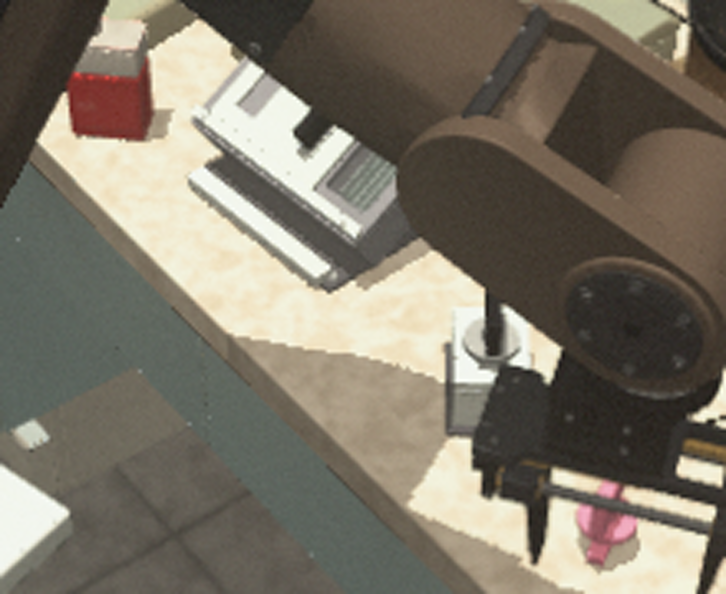

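The key meant is the black one in the aluminium stand at top (410,250). The pink one at (479,285) and the purple one at (463,232) are decoys. The handle is at top (311,212) and the cover's own slot at about (279,205). Next I'll measure these.

Run:
```python
from h import *
import pickle
D=pickle.load(open('d0.pkl','rb'))
im,d,c=D['top']
def W(u,v):
    return toworld(c,[[u,v]],[d[int(v),int(u)]])[0]
for n,p in dict(slotcover=(279,205),cov1=(290,207),cov2=(295,225),cov3=(300,190),handle=(311,211),handle2=(310,215),handle3=(312,206),deckR=(340,215),baseplate=(300,242),key=(412,250),key2=(408,245),stand=(425,258),stand2=(398,252),cup=(388,195),tin=(216,226),table=(440,215),roofbox=(300,110),furn=(300,180),big=(450,170)).items(): print(n,p,W(*p).round(1), d[p[1],p[0]])
# plane of cover
pts=[]
for v in range(180,232):
    for u in range(262,305):
        if d[v,u]>0: pts.append(W(u,v))
pts=np.array(pts); 
for i in range(5):
    m=pts.mean(0); n=np.linalg.svd(pts-m,full_matrices=False)[2][2]; r=(pts-m)@n; pts=pts[abs(r)<max(2*r.std(),2)]
n*=np.sign(n[2]); print('normal',n,np.degrees(np.arccos(n[2])),np.degrees(np.arctan2(-n[1],-n[0])),len(pts),m,r.std())
```

```text
slotcover (279, 205) [563.8 -24.5  89.6] 1448.5918
cov1 (290, 207) [556.9 -51.2  96.4] 1440.2253
cov2 (295, 225) [517.4 -62.3  75.9] 1452.7756
cov3 (300, 190) [592.6 -75.8 117.9] 1425.4366
handle (311, 211) [ 540.4 -101.5  122. ] 1411.1855
handle2 (310, 215) [532.1 -99.  116.7] 1414.8865
handle3 (312, 206) [ 550.6 -104.   129.1] 1406.1296
deckR (340, 215) [ 546.9 -171.6   50.8] 1481.1667
baseplate (300, 242) [486.  -72.5  21.7] 1499.9917
key (412, 250) [ 449.2 -336.   103.4] 1408.5951
key2 (408, 245) [ 460.6 -326.7  106.7] 1407.6664
stand (425, 258) [ 437.8 -374.1   55.2] 1453.2336
stand2 (398, 252) [ 453.8 -310.3   50.8] 1461.4976
cup (388, 195) [ 593.7 -289.3   60.7] 1478.3191
tin (216, 226) [508.6 121.6 113.3] 1417.3396
table (440, 215) [ 556.1 -426.     1.9] 1526.8171
roofbox (300, 110) [802.3 -75.7  96.3] 1485.9111
furn (300, 180) [619.7 -75.6 109. ] 1439.2009
big (450, 170) [ 645.5 -436.3   93.6] 1453.4327
normal [-0.4937495   0.11630383  0.86179165] 30.481651132242995 -13.254535567811457 1915 [560.11950282 -35.44176891  94.82203808] 3.036781521095036
```

```bash
cat >> h.py <<'E'
def cur():
    s=env.state(); return np.array(s['eef_pos']),R.from_euler('xyz',s['tcp_rot']).as_matrix(),s
def lockR(psi): return R.from_euler('ZY',[psi,-30],degrees=True).as_matrix()
def toolR_lock(psi,sgn=-1):
    L=lockR(psi); x=sgn*L[:,1]; z=-L[:,2]; return np.c_[x,np.cross(z,x),z]
def toolR_down(yaw):
    return R.from_euler('xyz',[180,0,yaw],degrees=True).as_matrix()
def rel(p,Rt):
    p0,R0,_=cur(); dp=R0.T@(np.asarray(p)-p0); rv=R.from_matrix(R0.T@Rt).as_rotvec(degrees=True)
    print('shift',dp.round(1),'rot',rv.round(2),'norm',np.linalg.norm(rv).round(1)); return dp,rv
E
python3 - <<'E'
from h import *
L=lockR(-14)
rel(np.array([548,-60,95])+190*L[:,2],toolR_lock(-14))
E
```

```text
shift [-440.3 -418.3  -44.9] rot [29.15  8.68 32.42] norm 44.5
```

Emit:
arm_command:
  motion: [1, -440, -418, -45, 29.1, 8.7, 32.4, 1, -440, -418, -45, 29.1, 8.7, 32.4, 1, -440, -418, -45, 29.1, 8.7, 32.4, 1, -440, -418, -45, 29.1, 8.7, 32.4, 1, -440, -418, -45, 29.1, 8.7, 32.4, 1, -440, -418, -45, 29.1, 8.7, 32.4, 1, -440, -418, -45, 29.1, 8.7, 32.4, 1, -440, -418, -45, 29.1, 8.7, 32.4, 1, -440, -418, -45, 29.1, 8.7, 32.4, 1, -440, -418, -45, 29.1, 8.7, 32.4, 1, -440, -418, -45, 29.1, 8.7, 32.4, 1, -440, -418, -45, 29.1, 8.7, 32.4, 1, -440, -418, -45, 29.1, 8.7, 32.4, 1, -440, -418, -45, 29.1, 8.7, 32.4, 1, -440, -418, -45, 29.1, 8.7, 32.4, 1, -440, -418, -45, 29.1, 8.7, 32.4]

```text
t: 2.7
eef_pos: [455.5, -37.0, 259.6]
tcp_rot: [-2.619, -0.001, -1.813]
ft_force: [0.2, -0.2, -0.2]
opening: 1.001
```

Run:
```python
from h import *
import pickle
D={}
for n in ['wrist','top']:
    c=env.calibration(n); im,d=env.read_camera(n); save(n+'1.png',im); D[n]=(im,d,c)
    for l in ['lock_slot','cover_handle','key_grip']:
        for r in env.spot_point(n,l)[:3]: print(n,l,np.round(r['location']),round(r['confidence'],2))
pickle.dump(D,open('d1.pkl','wb'))
print(D['wrist'][2]['cam_to_world'],cur()[:2])
im=D['top'][0]
save('top1c.png',cv2.resize(im[160:310,240:500],None,fx=3,fy=3,interpolation=cv2.INTER_CUBIC))
```

```text
wrist cover_handle [358. 206.] 0.65
wrist key_grip [469. 168.] 0.62
wrist key_grip [593. 239.] 0.57
top lock_slot [303. 211.] 0.88
top cover_handle [311. 212.] 0.88
top key_grip [480. 284.] 0.96
top key_grip [464. 230.] 0.95
top key_grip [415. 250.] 0.66
[[-2.40241116e-01 -9.33193191e-01  2.67272659e-01  4.29316440e+02]
 [-9.70712188e-01  2.30548464e-01 -6.75666661e-02 -2.98522769e+01]
 [ 1.43345167e-03 -2.75677119e-01 -9.61249224e-01  4.41111933e+02]
 [ 0.00000000e+00  0.00000000e+00  0.00000000e+00  1.00000000e+00]] (array([455.47549481, -37.90333756, 259.59712394]), array([[-2.42780328e-01, -8.40560853e-01,  4.84267658e-01],
       [-9.70081086e-01,  2.10040465e-01, -1.21760788e-01],
       [ 6.31548017e-04, -4.99340020e-01, -8.66405878e-01]]))
```

View pics/wrist1.png

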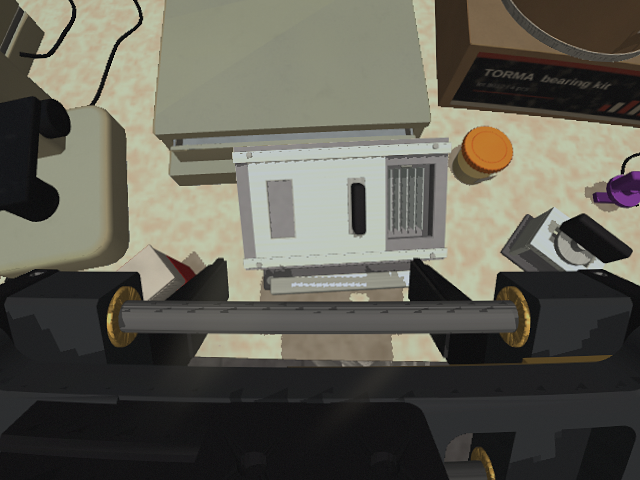

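View pics/top1c.png

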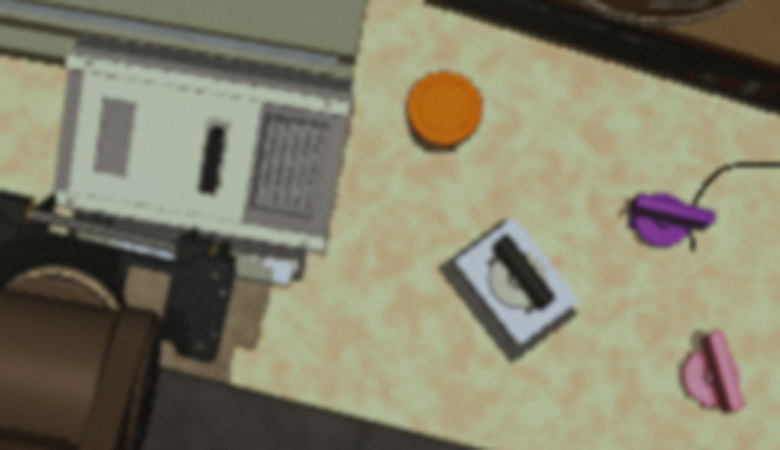

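The wrist view shows the handle at (358,207), the cover's slot at (281,208) with grey deck behind it (so not aligned), and the key at right (590,240). I'll fit the chamber plane and axes from this.

Run:
```python
from h import *
import pickle
D=pickle.load(open('d1.pkl','rb'))
im,d,c=D['wrist']
g=im.astype(int).sum(2)/3
# cover plane
m=np.zeros(d.shape,bool); m[170:245,250:340]=True; m&=(g>180)&(d>0)
v,u=np.nonzero(m); P=toworld(c,np.c_[u,v],d[v,u])
for i in range(6):
    o=P.mean(0); n=np.linalg.svd(P-o,full_matrices=False)[2][2]; r=(P-o)@n; P=P[abs(r)<max(2*r.std(),1)]
n*=np.sign(n[2]); print('n',n,np.degrees(np.arccos(n[2])),np.degrees(np.arctan2(-n[1],-n[0])),o,r.std())
def onplane(uv,off=0):
    T=np.array(c['cam_to_world']); r=ray(c,uv)@T[:3,:3].T; t=((o+off*n-T[:3,3])@n)/(r@n); return T[:3,3]+r*t[:,None]
# slot in cover
def rect(mask):
    k,l,st,ce=cv2.connectedComponentsWithStats(mask.astype(np.uint8)); i=1+np.argmax(st[1:,4]); print(st[i],ce[i])
    cs=max(cv2.findContours((l==i).astype(np.uint8),0,cv2.CHAIN_APPROX_NONE)[0],key=len); return cs.reshape(-1,2)
mm=np.zeros(d.shape,bool); mm[172:245,258:305]=True
cs=rect(mm&(g<185))
mh=np.zeros(d.shape,bool); mh[170:242,335:380]=True
ch=rect(mh&(g<70))
for psi in [-14.]:
  for name,cc,off in [('slot',cs,0),('handletop',ch,28)]:
    W=onplane(cc,off); ex=np.array([np.cos(np.radians(psi)),np.sin(np.radians(psi)),0]); 
    L=lockR(psi); q=(W-o)@L; 
    rr=cv2.minAreaRect(q[:,:2].astype(np.float32)); print(name,rr, 'world center',o+L@np.r_[rr[0],q[:,2].mean()])
# cover edges: bright region right boundary and deck edges
for yy in (170,190,210,230,250): print(yy,g[yy,225:300:3].astype(int).tolist(),g[yy,375:455:3].astype(int).tolist())
save('wrist1c.png',cv2.resize(im[130:280,220:460],None,fx=3.3,fy=3.3,interpolation=cv2.INTER_CUBIC))
```

```text
n [-0.49171733  0.09481991  0.86557683] 30.051362755661394 -10.91461404869582 [557.02774095 -42.73396762  96.04507344] 0.5583263843324919
[ 265  179   31   61 1609] [280.65755127 208.29956495]
[351 183  15  52 675] [358.01037037 208.15555556]
slot ((-2.865549087524414, 20.751506805419922), (63.88947296142578, 28.68427276611328), 2.9720466136932373) world center [559.36748119 -21.93054463  95.09887573]
handletop ((2.359678268432617, -57.907981872558594), (51.01451873779297, 13.253778457641602), 3.3794925212860107) world center [532.16931523 -96.21682134 120.13109781]
170 [134, 135, 134, 134, 134, 134, 133, 131, 194, 193, 193, 193, 193, 193, 193, 193, 193, 193, 193, 193, 193, 194, 194, 193, 195] [192, 192, 193, 196, 108, 111, 79, 77, 145, 76, 74, 97, 78, 85, 75, 76, 146, 87, 71, 46, 116, 134, 135, 135, 153, 130, 62]
190 [173, 177, 178, 170, 153, 132, 131, 132, 146, 194, 193, 193, 194, 194, 113, 134, 132, 131, 134, 133, 134, 133, 135, 194, 193] [193, 192, 193, 197, 110, 133, 77, 98, 159, 94, 94, 86, 98, 133, 97, 99, 140, 87, 47, 44, 126, 133, 134, 134, 177, 176, 172]
210 [186, 182, 183, 183, 185, 128, 131, 131, 132, 195, 192, 192, 192, 193, 188, 135, 134, 135, 135, 134, 133, 131, 133, 178, 193] [191, 191, 191, 194, 110, 133, 89, 97, 141, 96, 93, 90, 97, 145, 98, 97, 101, 85, 43, 53, 135, 131, 133, 131, 179, 174, 178]
230 [175, 175, 176, 175, 173, 174, 132, 131, 133, 132, 193, 192, 191, 192, 192, 139, 134, 133, 133, 134, 133, 133, 135, 147, 193] [192, 192, 192, 195, 119, 136, 77, 129, 145, 120, 125, 110, 128, 140, 128, 129, 81, 83, 43, 75, 131, 131, 130, 133, 181, 178, 178]
250 [175, 176, 177, 179, 177, 173, 165, 133, 131, 131, 160, 192, 192, 193, 193, 193, 194, 193, 193, 193, 192, 193, 192, 192, 192] [192, 192, 192, 181, 117, 111, 139, 150, 168, 166, 164, 156, 171, 183, 164, 194, 169, 194, 193, 193, 178, 192, 185, 192, 179, 167, 174]
```

View pics/wrist1c.png

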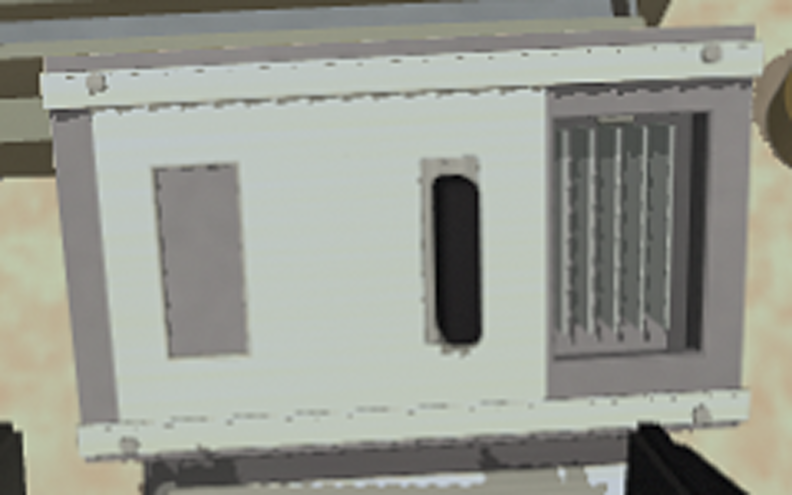

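Run:
```python
from h import *
psi=-10.8; L=lockR(psi)
ht=np.array([532.2,-96.2,120.1]); n=L[:,2]
base=ht-28*n; print('handle base',base, 'slot-handle in L',(np.array([559.4,-21.9,95.1])-base)@L)
p=base+60*n; rel(p,toolR_lock(psi))
p0,R0,_=cur(); print((p0-base)@L)
```

```text
handle base [545.95202151 -98.8233384   95.85128869] slot-handle in L [-1.41852812e+00  7.80807145e+01 -4.85258677e-02]
shift [ 38.8  -7.1 133.1] rot [ 0.04 -1.66 -2.8 ] norm 3.3
[ -4.98008468  42.88732963 191.95265734]
```

Run:
```python
from h import *
psi=-10.8; L=lockR(psi)
base=np.array([546,-98.8,95.85]);n=L[:,2]
rel(base+6*n,toolR_lock(psi))
```

```text
shift [ 37.2  -7.1 187.1] rot [ 0.04 -1.66 -2.8 ] norm 3.3
```

Emit:
arm_command:
  motion: [0.3, 39, -7, 133, 0, -1.7, -2.8, 0.3, 39, -7, 133, 0, -1.7, -2.8, 0.3, 39, -7, 133, 0, -1.7, -2.8, 0.3, 39, -7, 133, 0, -1.7, -2.8, 0.3, 39, -7, 133, 0, -1.7, -2.8]

```text
t: 3.6
eef_pos: [516.7, -93.9, 146.8]
tcp_rot: [-2.62, 0.0, -1.759]
ft_force: [0.3, 1.2, 0.4]
opening: 0.667
```

Emit:
arm_command:
  motion: [0.3, 0, 0, 20, 0, 0, 0, 0.3, 0, 0, 40, 0, 0, 0, 0.3, 0, 0, 53, 0, 0, 0, 0.3, 0, 0, 53, 0, 0, 0]

```text
t: 4.0
eef_pos: [537.6, -95.2, 113.9]
tcp_rot: [-2.616, 0.007, -1.755]
ft_force: [0.7, 0.1, 0.3]
opening: 0.65
```

Run:
```python
from h import *
c=env.calibration('wrist'); im,d=env.read_camera('wrist'); save('w2.png',im)
p0,R0,s=cur(); L=lockR(-10.8); print((p0-np.array([546,-98.8,95.85]))@L,s['ft_force'])
```

```text
[ 1.07950966  1.8108314  19.07359809] [ 0.07319323  0.09136564 -0.29711513]
```

View pics/w2.png

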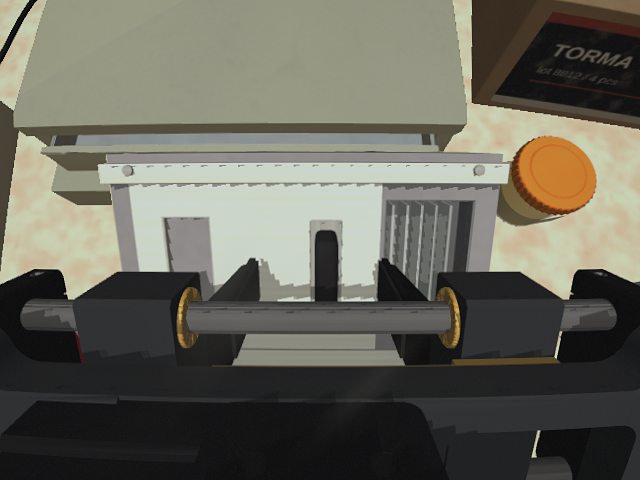

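Fingers straddle the handle (326,265), which is centred between them. I'll let the arm settle.

Emit:
arm_command:
  motion: [0.3, 0, 0, 0, 0, 0, 0, 0.3, 0, 0, 0, 0, 0, 0]

```text
t: 4.25
eef_pos: [537.2, -94.8, 114.5]
tcp_rot: [-2.616, 0.007, -1.754]
ft_force: [-0.5, 0.2, -0.3]
opening: 0.651
```

```bash
cat >> h.py <<'E'
def lk(o,psi=-10.8):
    p0,R0,s=cur(); L=lockR(psi); print('lock-coords',((p0-np.array(o))@L).round(2),'f(lock)',(np.array(s['ft_force'])@L).round(1),'m',np.round(s['moment'],2),'open',s['opening'],'t',s['t'],'j',np.round(s['joints'],2)); rel(p0,toolR_lock(psi))
E
python3 -c "
from h import *
lk([546,-98.8,95.85])"
```

```text
lock-coords [ 1.15  2.3  20.86] f(lock) [-0.6  0.1  0. ] m [0.11 0.3  0.02] open 0.6514699553192311 t 4.25 j [-0.34  0.43  2.21  1.77  0.09 -0.33]
shift [0. 0. 0.] rot [-0.1   0.52  0.05] norm 0.5
```

The tool axis along the deck normal is almost in line with the forearm: joint 5 is 0.09 and its limit is 0.06. So I'll hold the tool about 12–15° more upright here, by a turn about the jaw axis. The key will be gripped with the same tilt.

```bash
cat >> h.py <<'E'
def toolR_tilt(psi,a,tw=0):  # a deg more upright about jaw axis at tw=0, then twisted tw about lock z
    L=lockR(psi); M=toolR_lock(psi)@R.from_euler('x',-a,degrees=True).as_matrix()
    return R.from_rotvec(np.radians(tw)*L[:,2]).as_matrix()@M
E
python3 - <<'E'
from h import *
base=np.array([546,-98.8,95.85]);L=lockR(-10.8)
rel(base+7*L[:,2],toolR_tilt(-10.8,13))
E
```

```text
shift [ 2.4  1.2 13.8] rot [-13.1    0.52   0.11] norm 13.1
```

Emit:
arm_command:
  motion: [0.3, 2, 1, 5, -8, 0.5, 0, 0.3, 2, 1, 10, -13, 0.5, 0, 0.3, 2, 1, 13.5, -13, 0.5, 0, 0.3, 2, 1, 13.5, -13, 0.5, 0, 0.3, 2, 1, 13.5, -13, 0.5, 0]

```text
t: 4.75
eef_pos: [549.0, -80.7, 108.3]
tcp_rot: [-2.726, 0.066, -1.721]
ft_force: [-0.1, 0.1, -0.4]
opening: 0.652
```

```bash
python3 -c "
from h import *
lk([546,-98.8,95.85])"
```

```text
lock-coords [ 5.87 18.34 11.02] f(lock) [-0.3  0.1 -0.3] m [0.08 0.25 0.04] open 0.6517731026945949 t 4.75 j [-0.33  0.45  2.12  0.66  0.21  0.78]
shift [0. 0. 0.] rot [6.23 4.34 0.24] norm 7.6
```

Emit:
arm_command:
  motion: [0.3, 0, 0, 0, 0, 0, 0, 0.3, 0, 0, 0, 0, 0, 0]

```text
t: 4.95
eef_pos: [549.5, -80.3, 108.4]
tcp_rot: [-2.722, 0.067, -1.72]
ft_force: [0.6, -0.8, -0.5]
opening: 0.652
```

```bash
python3 -c "
from h import *
lk([546,-98.8,95.85])
base=np.array([546,-98.8,95.85]);L=lockR(-10.8)
rel(base+7*L[:,2],toolR_tilt(-10.8,13))"
```

```text
lock-coords [ 6.22 18.85 10.87] f(lock) [ 0.4 -0.7 -0.8] m [0.05 0.26 0.03] open 0.652330039197409 t 4.95 j [-0.33  0.45  2.12  0.68  0.21  0.76]
shift [0. 0. 0.] rot [6.05 4.43 0.24] norm 7.5
shift [19.1  5.9  3. ] rot [-6.94  4.37  0.74] norm 8.2
```

Emit:
arm_command:
  motion: [0.3, 19, 6, 2.5, -7, 4.4, 0.7, 0.3, 19, 6, 2.5, -7, 4.4, 0.7, 0.3, 19, 6, 2.5, -7, 4.4, 0.7, 0.3, 19, 6, 2.5, -7, 4.4, 0.7, 0.3, 19, 6, 2.5, -7, 4.4, 0.7, 0.3, 19, 6, 2.5, -7, 4.4, 0.7]

```text
t: 5.55
eef_pos: [542.0, -97.6, 101.9]
tcp_rot: [-2.847, 0.001, -1.758]
ft_force: [-0.2, 0.0, 0.2]
opening: 0.649
```

```bash
python3 -c "
from h import *
lk([546,-98.8,95.85])
base=np.array([546,-98.8,95.85]);L=lockR(-10.8)
rel(base+7*L[:,2],toolR_tilt(-10.8,13))"
```

```text
lock-coords [-0.57  0.42  7.36] f(lock) [-0.  -0.   0.3] m [0.04 0.2  0.01] open 0.6489811088554047 t 5.55 j [-0.32  0.46  2.06  0.12  0.33  1.34]
shift [0. 0. 0.] rot [13.12  0.06  0.03] norm 13.1
shift [ 0.4 -0.6  0.2] rot [0.12 0.05 0.04] norm 0.1
```

Emit:
arm_command:
  motion: [-1, 0, 0, 0, 0, 0, 0, -1, 0, 0, 0, 0, 0, 0, -1, 0, 0, 0, 0, 0, 0, -1, 0, 0, 0, 0, 0, 0, -1, 0, 0, 0, 0, 0, 0, -1, 0, 0, 0, 0, 0, 0, -1, 0, 0, 0, 0, 0, 0, -1, 0, 0, 0, 0, 0, 0]

```text
t: 6.35
eef_pos: [542.3, -98.1, 102.0]
tcp_rot: [-2.847, -0.001, -1.759]
ft_force: [-0.3, -0.2, -0.4]
opening: 0.126
```

```bash
python3 -c "
from h import *
lk([546,-98.8,95.85])"
```

```text
lock-coords [-0.21 -0.02  7.21] f(lock) [-0.4 -0.2 -0.2] m [ 0.01  0.23 -0.04] open 0.12616903022780976 t 6.35 j [-0.32  0.46  2.05  0.11  0.33  1.34]
shift [0. 0. 0.] rot [13.14 -0.03  0.03] norm 13.1
```

Gripped at 12 mm. Now I'll slide along tool +x.

Emit:
arm_command:
  motion: [-1, 6, 0, 0, 0, 0, 0, -1, 14, 0, 0, 0, 0, 0, -1, 22, 0, 0, 0, 0, 0, -1, 30, 0, 0, 0, 0, 0, -1, 36, 0, 0, 0, 0, 0, -1, 40, 0, 0, 0, 0, 0, -1, 43, 0, 0, 0, 0, 0]

```text
t: 7.05
eef_pos: [534.1, -140.8, 102.0]
tcp_rot: [-2.847, -0.001, -1.759]
ft_force: [1.4, 1.0, -0.2]
opening: 0.125
```

```bash
python3 -c "
from h import *
lk([546,-98.8,95.85])"
```

```text
lock-coords [ -0.21 -43.49   7.19] f(lock) [ 0.9  1.2 -0.7] m [ 0.24 -0.02  0.11] open 0.12537882745745502 t 7.05 j [-0.41  0.47  2.05  0.19  0.34  1.18]
shift [0. 0. 0.] rot [ 1.314e+01 -4.000e-02  1.000e-02] norm 13.1
```

Emit:
arm_command:
  motion: [-1, 3, 0, 0, 0, 0, 0, -1, 6, 0, 0, 0, 0, 0, -1, 8, 0, 0, 0, 0, 0, -1, 9, 0, 0, 0, 0, 0]

```text
t: 7.45
eef_pos: [532.5, -149.3, 102.0]
tcp_rot: [-2.847, -0.001, -1.759]
ft_force: [2.1, 0.3, -2.2]
opening: 0.126
```

```bash
python3 -c "
from h import *
lk([546,-98.8,95.85])"
```

```text
lock-coords [ -0.19 -52.12   7.19] f(lock) [ 0.6  0.7 -2.9] m [0.31 0.01 0.07] open 0.12605037031305594 t 7.45 j [-0.43  0.47  2.05  0.2   0.35  1.15]
shift [0. 0. 0.] rot [13.14 -0.03  0.03] norm 13.1
```

Emit:
arm_command:
  motion: [-1, 2, 0, 0, 0, 0, 0, -1, 4, 0, 0, 0, 0, 0, -1, 5, 0, 0, 0, 0, 0, -1, 5, 0, 0, 0, 0, 0]

```text
t: 7.85
eef_pos: [531.6, -154.3, 102.0]
tcp_rot: [-2.847, -0.001, -1.759]
ft_force: [0.3, -1.9, -2.1]
opening: 0.126
```

```bash
python3 -c "
from h import *
lk([546,-98.8,95.85])"
```

```text
lock-coords [ -0.19 -57.21   7.18] f(lock) [-0.5 -1.8 -2.2] m [-0.1   0.13 -0.01] open 0.12550426419478872 t 7.85 j [-0.44  0.47  2.05  0.21  0.35  1.14]
shift [0. 0. 0.] rot [13.14 -0.04  0.03] norm 13.1
```

Emit:
arm_command:
  motion: [-1, 1.5, 0, 0, 0, 0, 0, -1, 3, 0, 0, 0, 0, 0, -1, 4, 0, 0, 0, 0, 0, -1, 4, 0, 0, 0, 0, 0]

```text
t: 8.25
eef_pos: [530.8, -158.2, 102.0]
tcp_rot: [-2.847, -0.001, -1.759]
ft_force: [0.6, -1.7, -3.1]
opening: 0.124
```

```bash
python3 -c "
from h import *
lk([546,-98.8,95.85])"
```

```text
lock-coords [ -0.19 -61.16   7.19] f(lock) [-0.7 -1.6 -3.1] m [-0.11  0.14 -0.05] open 0.12378236172270764 t 8.25 j [-0.44  0.47  2.05  0.22  0.35  1.12]
shift [0. 0. 0.] rot [13.14 -0.03  0.03] norm 13.1
```

Emit:
arm_command:
  motion: [-1, 1.5, 0, 0, 0, 0, 0, -1, 3, 0, 0, 0, 0, 0, -1, 4, 0, 0, 0, 0, 0]

```text
t: 8.55
eef_pos: [530.2, -161.2, 102.0]
tcp_rot: [-2.848, 0.001, -1.759]
ft_force: [11.0, 17.1, -3.2]
opening: 0.123
```

```bash
python3 -c "
from h import *
lk([546,-98.8,95.85])"
```

```text
lock-coords [ -0.26 -64.26   7.2 ] f(lock) [ 5.  18.9 -6.6] m [ 2.94 -1.42  0.97] open 0.12294801736604519 t 8.55 j [-0.45  0.47  2.05  0.22  0.35  1.11]
shift [0. 0. 0.] rot [1.317e+01 4.000e-02 1.000e-02] norm 13.2
```

Stop reached (19 N). Release and retreat to look.

Emit:
arm_command:
  motion: [0.3, 0, 0, 0, 0, 0, 0, 0.3, 0, 0, 0, 0, 0, 0, 0.3, 0, 0, 0, 0, 0, 0, 0.3, 0, 0, 0, 0, 0, 0, 0.3, 0, 0, -30, 0, 0, 0, 0.3, 0, 0, -75, 0, 0, 0, 1, -40, -30, -120, 0, 0, 0, 1, -60, -40, -140, 0, 0, 0, 1, -60, -40, -140, 0, 0, 0, 1, -60, -40, -140, 0, 0, 0, 1, -60, -40, -140, 0, 0, 0]

```text
t: 9.65
eef_pos: [538.4, -102.6, 246.4]
tcp_rot: [-2.849, -0.0, -1.759]
ft_force: [0.2, -0.5, -0.2]
opening: 0.973
```

Run:
```python
from h import *
import pickle
lk([546,-98.8,95.85])
D={}
for n in ['wrist','top']:
    c=env.calibration(n); im,d=env.read_camera(n); save(n+'3.png',im); D[n]=(im,d,c)
pickle.dump(D,open('d3.pkl','wb'))
im=D['top'][0]
save('top3c.png',cv2.resize(im[160:310,240:500],None,fx=3,fy=3,interpolation=cv2.INTER_CUBIC))
```

```text
lock-coords [ 69.45  -5.19 133.79] f(lock) [ 0.2 -0.4 -0.3] m [0.11 0.16 0.01] open 0.9732211795194897 t 9.65 j [-0.33  0.25  1.9   0.06  0.71  1.39]
shift [0. 0. 0.] rot [13.25 -0.02  0.02] norm 13.3
```

View pics/wrist3.png

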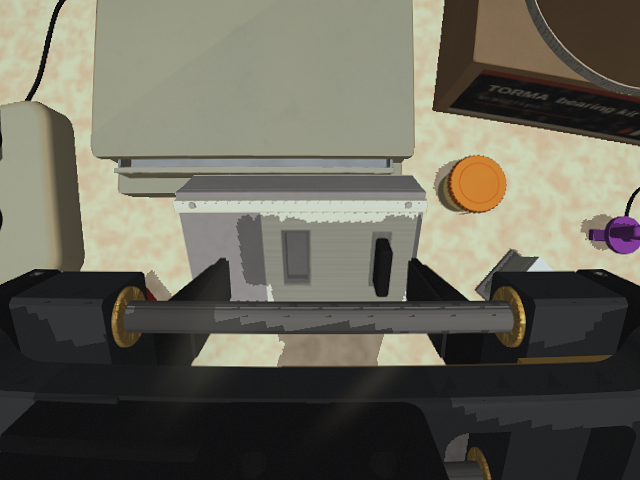

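View pics/top3c.png

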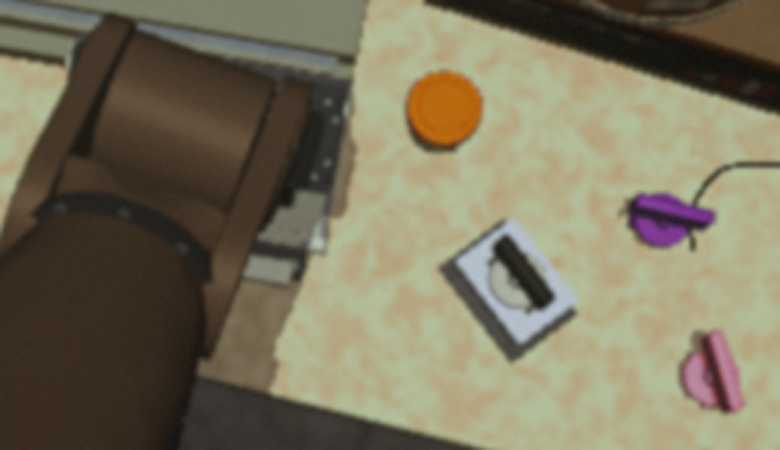

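The cover is shut. The wrist view shows the cover slot at (297,253) with the dark deck slot inside it, and the handle at (383,266). I'll measure the slot here, and the key from the top picture.

Run:
```python
from h import *
import pickle
D=pickle.load(open('d3.pkl','rb'))
im,d,c=D['wrist']; g=im.astype(int).sum(2)/3
m=np.zeros(d.shape,bool); m[225:290,318:362]=True; m&=(d>0)
v,u=np.nonzero(m); P=toworld(c,np.c_[u,v],d[v,u])
for i in range(6):
    o=P.mean(0); n=np.linalg.svd(P-o,full_matrices=False)[2][2]; r=(P-o)@n; P=P[abs(r)<max(2*r.std(),1)]
n*=np.sign(n[2]); print('n',n,np.degrees(np.arccos(n[2])),np.degrees(np.arctan2(-n[1],-n[0])),o,r.std())
psi=-10.8;L=lockR(psi); n=L[:,2]
T=np.array(c['cam_to_world'])
def onplane(uv,off=0):
    r=ray(c,uv)@T[:3,:3].T; t=((o+off*n-T[:3,3])@n)/(r@n); return T[:3,3]+r*t[:,None]
ref=np.array([546,-98.8,95.85])
print('plane height vs ref',(o-ref)@n)
save('w3c.png',cv2.resize(im[205:305,225:420],None,fx=4,fy=4,interpolation=cv2.INTER_CUBIC))
print(g[240,275:320].astype(int).tolist()); print(g[262,275:320].astype(int).tolist()); print(g[222:296,297].astype(int).tolist())
```

```text
n [-0.49816447  0.09101731  0.8622923 ] 30.425055488862046 -10.354043070027675 [ 541.27942921 -123.94989865   95.73178974] 0.48254774206755985
plane height vs ref -0.14020537430534974
[134, 135, 134, 135, 136, 131, 110, 90, 88, 84, 67, 72, 92, 91, 90, 89, 91, 90, 92, 90, 91, 92, 91, 91, 91, 92, 91, 91, 91, 91, 91, 85, 80, 85, 96, 117, 132, 135, 134, 134, 135, 134, 134, 134, 134]
[135, 135, 135, 135, 135, 135, 135, 124, 97, 89, 90, 77, 76, 95, 93, 93, 93, 93, 93, 93, 93, 92, 92, 93, 92, 92, 93, 92, 92, 93, 92, 92, 86, 83, 98, 115, 129, 135, 134, 135, 135, 134, 135, 135, 134]
[138, 138, 135, 133, 133, 136, 137, 125, 99, 84, 85, 87, 90, 89, 90, 89, 90, 90, 91, 92, 91, 91, 93, 93, 92, 93, 92, 92, 93, 93, 93, 93, 93, 93, 93, 93, 94, 94, 93, 93, 92, 92, 93, 93, 93, 93, 92, 92, 92, 93, 93, 94, 85, 75, 75, 75, 85, 93, 92, 93, 91, 103, 109, 126, 136, 135, 138, 135, 132, 133, 135, 136, 137, 137]
```

View pics/w3c.png

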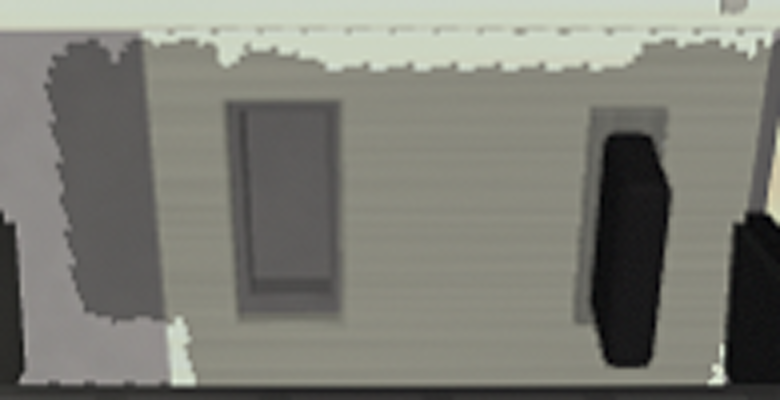

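Run:
```python
from h import *
import pickle
D=pickle.load(open('d3.pkl','rb'))
psi=-10.8;L=lockR(psi); n=L[:,2]; ref=np.array([546,-98.8,95.85])
im,d,c=D['wrist']; T=np.array(c['cam_to_world'])
def onplane(uv,off=0):
    r=ray(c,uv)@T[:3,:3].T; t=((ref+off*n-T[:3,3])@n)/(r@n); return T[:3,3]+r*t[:,None]
q=np.array([[226,101],[341,101],[342,320],[237,320]])/4+[225,205]-0.4
w=onplane(q); print(((w-ref)@L).round(1)); cen=w.mean(0); print('slot cen',cen,(cen-ref)@L)
h=onplane(np.array([[604,133],[655,133],[671,185],[655,362],[606,362],[592,300]])/4+[225,205]-.4,28); print(((h-ref)@L).round(1))
# key from top
im,d,c=D['top']
g=im.astype(int).sum(2)/3
m=np.zeros(d.shape,bool); m[232:268,395:432]=True; m&=g<75
k,l,st,ce=cv2.connectedComponentsWithStats(m.astype(np.uint8)); i=1+np.argmax(st[1:,4]); print(st[i],ce[i])
T=np.array(c['cam_to_world'])
v,u=np.nonzero(l==i); P=toworld(c,np.c_[u,v],d[v,u]); print('z',np.percentile(P[:,2],[5,25,50,75,95]))
r=ray(c,np.c_[u,v])@T[:3,:3].T; t=(109-T[2,3])/r[:,2]; W=T[:3,3]+r*t[:,None]
rr=cv2.minAreaRect(W[:,:2].astype(np.float32)); print(rr); print(W.mean(0)); w,V=np.linalg.eigh(np.cov(W[:,:2].T)); print(np.degrees(np.arctan2(V[1,1],V[0,1])))
for x in env.silhouettes('top','key_stand')[:2]: 
    v,u=np.nonzero(x['region']); P=toworld(c,np.c_[u,v],d[v,u]); P=P[(P[:,2]>50)&(P[:,2]<62)]; print(x['confidence'],x['location'],len(P),cv2.minAreaRect(P[:,:2].astype(np.float32)),np.median(P[:,2]))
```

```text
[[ 29.8  29.   -0. ]
 [ 29.8   2.6  -0. ]
 [-31.5   3.   -0. ]
 [-31.5  29.2  -0. ]]
slot cen [548.25334126 -82.99569238  95.41813995] [-8.63720103e-01  1.59466039e+01 -9.68346829e-14]
[[ 36.5 -53.2  28. ]
 [ 36.5 -63.9  28. ]
 [ 23.8 -68.5  28. ]
 [-23.3 -69.6  28. ]
 [-23.2 -58.3  28. ]
 [ -5.9 -53.8  28. ]]
[405 239  19  24 182] [413.8021978  250.51648352]
z [ 83.57334349  96.9876384  106.76279268 109.23244327 112.46343763]
((447.04730224609375, -338.89776611328125), (60.151390075683594, 17.031932830810547), 34.86540985107422)
[ 447.02217008 -339.27896561  109.        ]
-145.46953900835055
0.97 [408.3, 262.6] 457 ((449.7347412109375, -342.55853271484375), (84.18478393554688, 61.318172454833984), 36.410987854003906) 55.19408178366575
```

Run:
```python
from h import *
M=toolR_down(-55); k=np.array([448,-340,109])
rel(k+45*M[:,1]+[0,0,120],M)
```

```text
shift [282.1  77.6  -5. ] rot [-15.83  -6.72 -45.5 ] norm 48.6
```

Emit:
arm_command:
  motion: [1, 282, 78, -5, -15.8, -6.7, -45.5, 1, 282, 78, -5, -15.8, -6.7, -45.5, 1, 282, 78, -5, -15.8, -6.7, -45.5, 1, 282, 78, -5, -15.8, -6.7, -45.5, 1, 282, 78, -5, -15.8, -6.7, -45.5, 1, 282, 78, -5, -15.8, -6.7, -45.5, 1, 282, 78, -5, -15.8, -6.7, -45.5, 1, 282, 78, -5, -15.8, -6.7, -45.5, 1, 282, 78, -5, -15.8, -6.7, -45.5]

```text
t: 10.7
eef_pos: [411.6, -364.5, 229.4]
tcp_rot: [-3.139, -0.001, -0.961]
ft_force: [1.0, 1.3, 0.5]
opening: 1.005
```

Run:
```python
from h import *
import pickle
p0,R0,s=cur(); print(p0,s['tcp_rot'],s['joints'].round(2))
c=env.calibration('wrist'); im,d=env.read_camera('wrist'); save('w4.png',im); pickle.dump((im,d,c),open('d4.pkl','wb'))
for l in ['key_grip','key_collar']:
  for r in env.spot_point('wrist',l)[:3]: print(l,np.round(r['location']),r['confidence'])
```

```text
[ 411.56688178 -364.49025182  229.44144283] [-3.13933470e+00 -1.12042253e-03 -9.61318854e-01] [-0.85  0.37  1.73  0.    1.05  0.11]
key_grip [456. 202.] 0.97
key_grip [321. 175.] 0.67
key_collar [395. 305.] 0.76
key_collar [441. 196.] 0.69
key_collar [320. 173.] 0.63
```

View pics/w4.png

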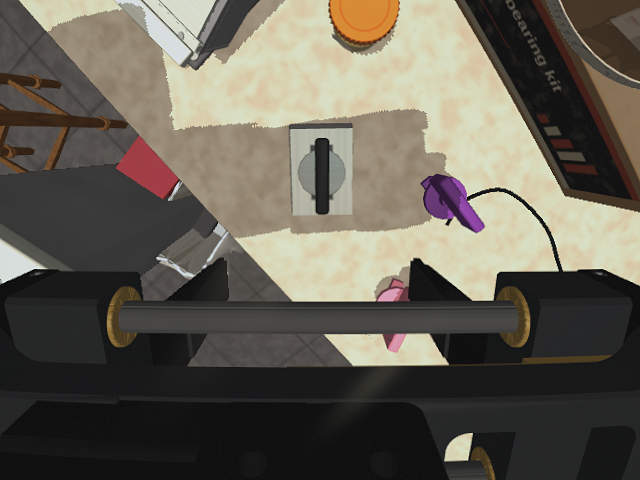

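The black key stands in its stand at (321,175). The purple (450,200) and pink (394,310) ones are look-alikes lying loose. The enlarged crop follows together with the measurement.

Run:
```python
from h import *
import pickle
im,d,c=pickle.load(open('d4.pkl','rb')); T=np.array(c['cam_to_world'])
g=im.astype(int).sum(2)/3
save('w4c.png',cv2.resize(im[105:235,260:385],None,fx=4.5,fy=4.5,interpolation=cv2.INTER_CUBIC))
m=np.zeros(d.shape,bool); m[132:217,300:345]=True; m&=g<60
k,l,st,ce=cv2.connectedComponentsWithStats(m.astype(np.uint8)); i=1+np.argmax(st[1:,4]); print(st[i],ce[i])
v,u=np.nonzero(l==i); P=toworld(c,np.c_[u,v],d[v,u]); print(np.percentile(P[:,2],[5,25,50,75,95]))
P=P[(P[:,2]>104)&(P[:,2]<113)]; print(len(P),cv2.minAreaRect(P[:,:2].astype(np.float32)),P.mean(0))
# stand
m=np.zeros(d.shape,bool); m[120:222,285:358]=True
v,u=np.nonzero(m&(d>0)); P=toworld(c,np.c_[u,v],d[v,u]); P=P[(P[:,2]>51)&(P[:,2]<59)]; print(len(P),cv2.minAreaRect(P[:,:2].astype(np.float32)))
# collar
P=toworld(c,np.c_[u,v],d[v,u]); P=P[(P[:,2]>60)&(P[:,2]<67)]; print('collar',len(P),cv2.minEnclosingCircle(P[:,:2].astype(np.float32)),np.median(P[:,2]))
```

```text
[ 314  138   16   76 1017] [321.77876106 175.17895772]
[107.47249011 108.53410128 109.13917681 109.69243089 110.53074043]
997 ((448.2726745605469, -342.32000732421875), (62.30364227294922, 11.676953315734863), 35.28610610961914) [ 449.01062596 -341.62898321  109.10462171]
3017 ((447.7756652832031, -342.8969421386719), (84.4280776977539, 60.0151252746582), 36.429141998291016)
collar 1060 ((447.75244140625, -342.9077453613281), 22.82428741455078) 63.39134150326109
```

View pics/w4c.png

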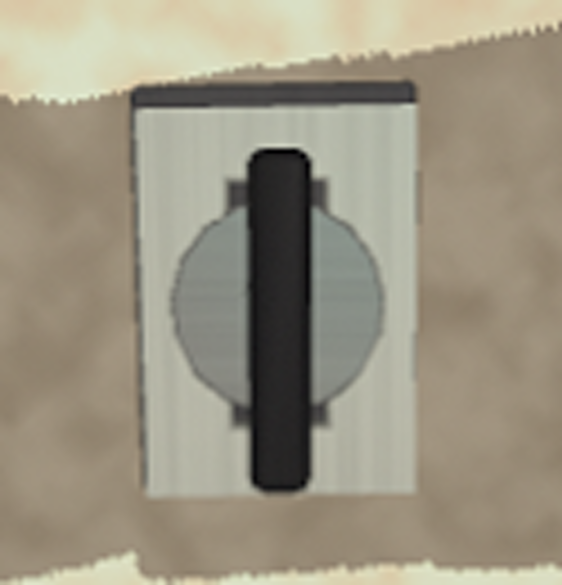

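Run:
```python
from h import *
M=toolR_down(-54.5)@R.from_euler('x',-13,degrees=True).as_matrix()
g=np.array([448,-342.5,92])
rel(g+19*M[:,2]+[0,0,60],M)
```

```text
shift [  2.9 -37.3  96.6] rot [-13.11  -0.08  -0.42] norm 13.1
```

Emit:
arm_command:
  motion: [0.3, 3, -37.5, 50, -13.1, 0, -0.4, 0.3, 3, -37.5, 96.5, -13.1, 0, -0.4, 0.3, 3, -37.5, 96.5, -13.1, 0, -0.4, 0.3, 3, -37.5, 96.5, -13.1, 0, -0.4, 0.3, 3, -37.5, 96.5, -13.1, 0, -0.4]

```text
t: 11.35
eef_pos: [444.6, -346.7, 135.4]
tcp_rot: [2.916, -0.003, -0.952]
ft_force: [-0.0, 0.2, -0.7]
opening: 0.664
```

Run:
```python
from h import *
M=toolR_down(-54.5)@R.from_euler('x',-13,degrees=True).as_matrix()
g=np.array([448,-342.5,92])
rel(g+19*M[:,2],M); print(env.state()['opening'])
```

```text
shift [ -1.7 -14.7  60.1] rot [-0.1  -0.17 -0.11] norm 0.2
0.6640056729662888
```

Emit:
arm_command:
  motion: [0.3, -1.5, -7, 30, 0, 0, 0, 0.3, -1.5, -14.5, 60, 0, 0, 0, 0.3, -1.5, -14.5, 60, 0, 0, 0, 0.3, -1.5, -14.5, 60, 0, 0, 0]

```text
t: 11.75
eef_pos: [444.1, -345.8, 73.8]
tcp_rot: [2.915, -0.003, -0.953]
ft_force: [0.2, -0.2, 0.1]
opening: 0.652
```

Run:
```python
from h import *
M=toolR_down(-54.5)@R.from_euler('x',-13,degrees=True).as_matrix()
g=np.array([448,-342.5,92])
rel(g+19*M[:,2],M); print(env.state()['ft_force'])
```

```text
shift [-0.4 -0.9  0.1] rot [-0.04 -0.15 -0.16] norm 0.2
[ 0.18746196 -0.21116884  0.05397166]
```

Emit:
arm_command:
  motion: [-1, 0, 0, 0, 0, 0, 0, -1, 0, 0, 0, 0, 0, 0, -1, 0, 0, 0, 0, 0, 0, -1, 0, 0, 0, 0, 0, 0, -1, 0, 0, 0, 0, 0, 0, -1, 0, 0, 0, 0, 0, 0, -1, 0, 0, 0, 0, 0, 0, -1, 0, 0, 0, 0, 0, 0]

```text
t: 12.55
eef_pos: [444.0, -344.7, 71.7]
tcp_rot: [2.915, -0.001, -0.952]
ft_force: [-0.1, 0.3, 0.4]
opening: 0.146
```

Run:
```python
from h import *
p0,R0,s=cur(); print(p0,R.from_matrix(R0).as_euler('xyz',degrees=True),s['ft_force'],s['moment'],s['opening'])
print('grasp pt',p0-19*R0[:,2])
# vertical lift in tool frame
print('up60',R0.T@[0,0,60])
```

```text
[ 444.00006765 -344.71990287   71.71368762] [ 1.66988551e+02 -7.32221952e-02 -5.45404742e+01] [-0.08675662  0.26470181  0.42361824] [ 0.01813921 -0.14327737  0.03449188] 0.14567063547173673
grasp pt [ 447.47069518 -342.21898041   90.22584933]
up60 [  0.07667808  13.50873364 -58.45945805]
```

The opening is 14 mm where I expected 12, so the fingertips probably touch the 16 mm neck. I'll regrasp about 5 mm higher.

Emit:
arm_command:
  motion: [0, 0, 0, 0, 0, 0, 0, 0, 0, 0, 0, 0, 0, 0, 0, 0, 1.2, -5, 0, 0, 0, 0, 0, 1.2, -5, 0, 0, 0, 0, 0, 1.2, -5, 0, 0, 0, -1, 0, 1.2, -5, 0, 0, 0, -1, 0, 1.2, -5, 0, 0, 0, -1, 0, 1.2, -5, 0, 0, 0, -1, 0, 1.2, -5, 0, 0, 0, -1, 0, 1.2, -5, 0, 0, 0, -1, 0, 1.2, -5, 0, 0, 0, -1, 0, 1.2, -5, 0, 0, 0]

```text
t: 13.75
eef_pos: [443.9, -344.8, 76.8]
tcp_rot: [2.914, -0.001, -0.952]
ft_force: [-0.2, -0.1, -0.8]
opening: 0.12
```

Run:
```python
from h import *
p0,R0,s=cur(); print(p0,R.from_matrix(R0).as_euler('xyz',degrees=True),s['ft_force'],s['moment'],s['opening'])
print('grasp pt',p0-19*R0[:,2])
```

```text
[ 443.87860764 -344.76149623   76.83477593] [ 1.66986457e+02 -6.89363065e-02 -5.45489657e+01] [-0.15200558 -0.05418948 -0.75358662] [ 0.12890899 -0.1128078   0.00661752] 0.1197321598645353
grasp pt [ 447.35096018 -342.26182396   95.34678301]
```

```bash
python3 - <<'E'
from h import *
import json
p0,R0,s=cur()
kt=R0.T@(np.array([448,-342.5,91])-p0); kr=R0.T@toolR_down(-54.5)  # key orientation (flipped) in tool
print('kt',kt); json.dump([kt.tolist(),R.from_matrix(kr).as_rotvec().tolist()],open('k.json','w'))
print('up130',(R0.T@[0,0,130]).round(1))
E
cat >> h.py <<'E'
import json
S0=np.array([546,-98.8,95.85])+lockR(-10.8)@np.array([-0.6,15.9,0])
def lockpose(h,tw=0,dx=0,dy=0,psi=-10.8):
    kt,kr=json.load(open('k.json')); L=lockR(psi)
    M=R.from_rotvec(np.radians(tw)*L[:,2]).as_matrix()@toolR_lock(psi)@R.from_rotvec(kr).as_matrix().T
    return S0+L@np.array([dx,dy,36+h])-M@np.array(kt),M
E
```

```text
kt [  0.56523826  -1.35950875 -14.85213974]
up130 [   0.2   29.3 -126.7]
```

Emit:
arm_command:
  motion: [-1, 0, 4.5, -19.5, 0, 0, 0, -1, 0, 9, -39, 0, 0, 0, -1, 0, 18, -78, 0, 0, 0, -1, 0, 29, -127, 0, 0, 0, -1, 0, 29, -127, 0, 0, 0, -1, 0, 29, -127, 0, 0, 0]

```text
t: 14.35
eef_pos: [444.1, -344.4, 207.8]
tcp_rot: [2.915, -0.003, -0.952]
ft_force: [-0.5, -0.1, -2.1]
opening: 0.125
```

Run:
```python
from h import *
p0,R0,s=cur(); print(p0,s['ft_force'],s['opening'],s['joints'].round(2))
p,M=lockpose(60); print(p); rel(p,M)
c=env.calibration('wrist'); im,d=env.read_camera('wrist'); save('w5.png',im)
```

```text
[ 444.11932592 -344.40836782  207.76537774] [-0.49368952 -0.12021379 -2.12071255] 0.12503829011381462 [-0.67  0.44  1.68 -0.25  1.09  0.4 ]
[504.40832595 -74.11711005 164.08672135]
shift [-185.3 -210.3   -4.2] rot [28.22  1.51 46.81] norm 54.7
```

View pics/w5.png

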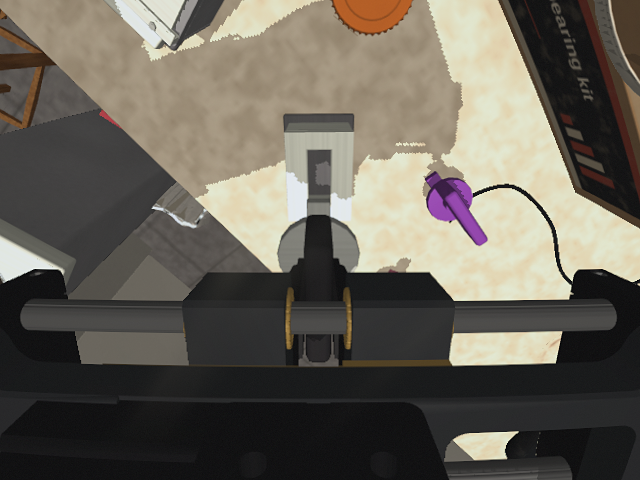

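Run:
```python
from h import *
p,M=lockpose(110); print(p); rel(p,M)
```

```text
[479.85114468 -69.43257718 207.38799154]
shift [-202.8 -183.7  -43.5] rot [28.31  1.62 46.81] norm 54.7
```

Emit:
arm_command:
  motion: [-1, -203, -184, -43.5, 28.3, 1.6, 46.8, -1, -203, -184, -43.5, 28.3, 1.6, 46.8, -1, -203, -184, -43.5, 28.3, 1.6, 46.8, -1, -203, -184, -43.5, 28.3, 1.6, 46.8, -1, -203, -184, -43.5, 28.3, 1.6, 46.8, -1, -203, -184, -43.5, 28.3, 1.6, 46.8, -1, -203, -184, -43.5, 28.3, 1.6, 46.8, -1, -203, -184, -43.5, 28.3, 1.6, 46.8, -1, -203, -184, -43.5, 28.3, 1.6, 46.8, -1, -203, -184, -43.5, 28.3, 1.6, 46.8]

```text
t: 15.4
eef_pos: [480.5, -70.0, 207.3]
tcp_rot: [-2.847, -0.001, -1.76]
ft_force: [-0.2, -0.3, -1.3]
opening: 0.127
```

Run:
```python
from h import *
lk(S0)
for h in (110,40): p,M=lockpose(h); print(p); rel(p,M)
c=env.calibration('wrist'); im,d=env.read_camera('wrist'); save('w6.png',im)
```

```text
lock-coords [-4.1100e+00  1.1000e-01  1.3139e+02] f(lock) [-0.7 -0.4 -1.1] m [ 0.08  0.26 -0.04] open 0.12691464401888822 t 15.4 j [-0.3   0.21  2.08  0.06  0.56  1.42]
shift [0. 0. 0.] rot [13.09 -0.08 -0.03] norm 13.1
[479.85114468 -69.43257718 207.38799154]
shift [-0.4  0.6 -0.3] rot [ 0.08 -0.02  0.03] norm 0.1
[514.23119845 -75.99092319 146.76621328]
shift [ -0.5 -15.2  67.9] rot [ 0.08 -0.02  0.03] norm 0.1
```

View pics/w6.png

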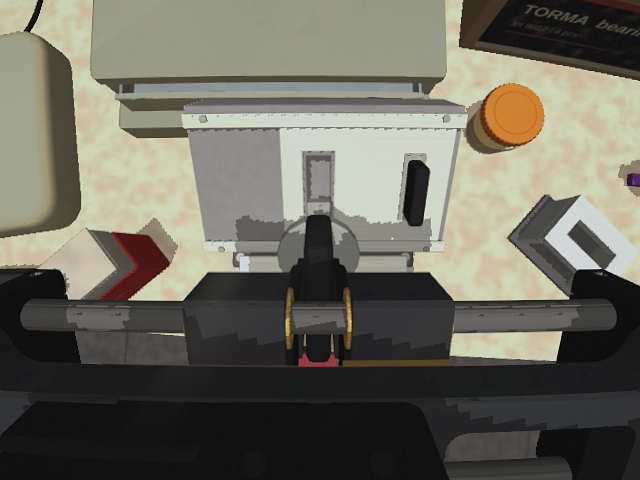

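Well aligned: the key at column 319 and the slot at (319,178) match. Descending to just above the slot.

Emit:
arm_command:
  motion: [-1, -0.5, -8, 35, 0, 0, 0, -1, -0.5, -14, 62, 0, 0, 0, -1, -0.5, -16.7, 74.7, 0, 0, 0, -1, -0.5, -16.7, 74.7, 0, 0, 0, -1, -0.5, -16.7, 74.7, 0, 0, 0]

```text
t: 15.95
eef_pos: [517.3, -76.2, 141.6]
tcp_rot: [-2.845, -0.001, -1.761]
ft_force: [-1.0, 0.1, -2.3]
opening: 0.126
```

Run:
```python
from h import *
lk(S0)
for h in (33,23): p,M=lockpose(h); rel(p,M)
c=env.calibration('wrist'); im,d=env.read_camera('wrist'); save('w7.png',im)
im,d=env.read_camera('scene'); save('s7.png',cv2.resize(im[190:330,230:430],None,fx=4,fy=4,interpolation=cv2.INTER_CUBIC))
```

```text
lock-coords [-4.58  0.92 55.8 ] f(lock) [-2.  -0.1 -1.5] m [ 0.1   0.24 -0.  ] open 0.12589689667098272 t 15.95 j [-0.29  0.36  2.08  0.07  0.4   1.41]
shift [0. 0. 0.] rot [13.03 -0.07 -0.05] norm 13.0
shift [ 0.4 -0.1  1. ] rot [ 0.02 -0.01  0.01] norm 0.0
shift [ 0.4 -2.4 10.7] rot [ 0.02 -0.01  0.01] norm 0.0
```

View pics/w7.png

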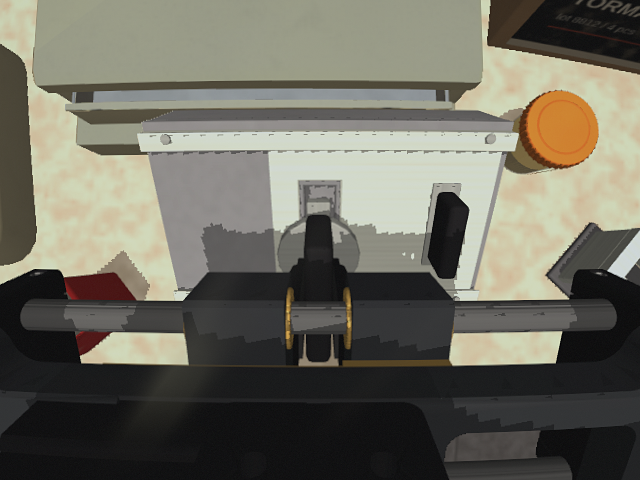

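View pics/s7.png

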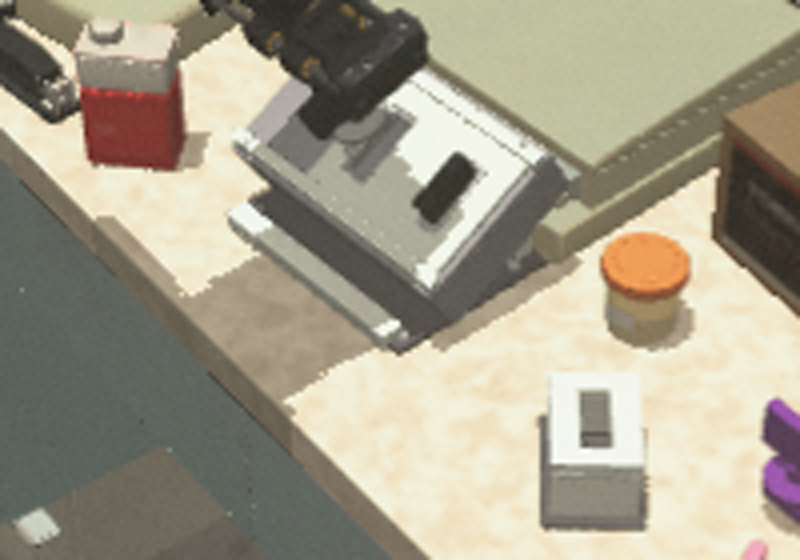

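Emit:
arm_command:
  motion: [-1, 0.4, -1, 5, 0, 0, 0, -1, 0.4, -2.4, 10.7, 0, 0, 0, -1, 0.4, -3.6, 15.5, 0, 0, 0, -1, 0.4, -3.6, 15.5, 0, 0, 0]

```text
t: 16.45
eef_pos: [525.4, -78.0, 126.9]
tcp_rot: [-2.846, -0.001, -1.76]
ft_force: [-0.1, -0.4, -1.3]
opening: 0.122
```

Run:
```python
from h import *
lk(S0)
for h in (18,8,0): p,M=lockpose(h); rel(p,M)
```

```text
lock-coords [-4.79  0.69 38.95] f(lock) [-0.6 -0.4 -1.1] m [0.13 0.33 0.03] open 0.12188341147290363 t 16.45 j [-0.29  0.4   2.08  0.08  0.37  1.41]
shift [0. 0. 0.] rot [13.04 -0.06 -0.05] norm 13.0
shift [ 0.1  0.1 -0.9] rot [0.03 0.   0.01] norm 0.0
shift [ 0.1 -2.2  8.9] rot [0.03 0.   0.01] norm 0.0
shift [ 0.1 -4.  16.7] rot [0.03 0.   0.01] norm 0.0
```

Emit:
arm_command:
  motion: [-1, 0, -1.2, 5, 0, 0, 0, -1, 0, -2.4, 10, 0, 0, 0, -1, 0, -3, 13, 0, 0, 0, -1, 0, -3, 13, 0, 0, 0]

```text
t: 16.85
eef_pos: [531.9, -79.2, 115.4]
tcp_rot: [-2.846, -0.001, -1.76]
ft_force: [0.2, 0.2, -2.4]
opening: 0.124
```

Run:
```python
from h import *
lk(S0)
for h in (4,0): p,M=lockpose(h); rel(p,M)
```

```text
lock-coords [-4.82  0.67 25.72] f(lock) [-1.1  0.2 -2.2] m [0.12 0.29 0.03] open 0.12407308365742456 t 16.85 j [-0.28  0.43  2.07  0.08  0.35  1.4 ]
shift [0. 0. 0.] rot [13.04 -0.06 -0.05] norm 13.0
shift [ 0.1 -0.1 -0.1] rot [0.03 0.   0.01] norm 0.0
shift [ 0.1 -1.   3.8] rot [0.03 0.   0.01] norm 0.0
```

Free entry. Press on gently to the collar.

Emit:
arm_command:
  motion: [-1, 0, -0.5, 2, 0, 0, 0, -1, 0, -0.8, 3.2, 0, 0, 0, -1, 0, -0.9, 3.8, 0, 0, 0, -1, 0, -0.9, 3.8, 0, 0, 0]

```text
t: 17.25
eef_pos: [533.8, -79.6, 112.6]
tcp_rot: [-2.845, -0.001, -1.76]
ft_force: [0.8, 0.5, -2.0]
opening: 0.126
```

Run:
```python
from h import *
lk(S0)
for h in (0,-1): p,M=lockpose(h); rel(p,M)
```

```text
lock-coords [-4.51  0.65 22.27] f(lock) [-0.4  0.6 -2. ] m [ 0.07  0.27 -0.01] open 0.12558073294775302 t 17.25 j [-0.28  0.43  2.07  0.08  0.34  1.4 ]
shift [0. 0. 0.] rot [13.   -0.07 -0.04] norm 13.0
shift [0.1 0.1 0.5] rot [-0.02 -0.    0.01] norm 0.0
shift [ 0.1 -0.2  1.4] rot [-0.02 -0.    0.01] norm 0.0
```

Emit:
arm_command:
  motion: [-1, 0, -0.2, 0.7, 0, 0, 0, -1, 0, -0.3, 1.4, 0, 0, 0, -1, 0, -0.3, 1.4, 0, 0, 0]

```text
t: 17.55
eef_pos: [534.5, -79.8, 111.5]
tcp_rot: [-2.845, -0.001, -1.76]
ft_force: [-0.7, -0.2, 0.4]
opening: 0.123
```

Run:
```python
from h import *
lk(S0)
for h in (0,-1): p,M=lockpose(h); rel(p,M)
```

```text
lock-coords [-4.48  0.65 20.97] f(lock) [-0.4 -0.3  0.7] m [0.12 0.36 0.02] open 0.12289042630970592 t 17.55 j [-0.28  0.44  2.07  0.08  0.34  1.4 ]
shift [0. 0. 0.] rot [12.99 -0.07 -0.05] norm 13.0
shift [ 0.1  0.4 -0.8] rot [-0.03 -0.    0.01] norm 0.0
shift [0.1 0.2 0.2] rot [-0.03 -0.    0.01] norm 0.0
```

Slight contact (0.7 N vs −2 before). A little more.

Emit:
arm_command:
  motion: [-1, 0, -0.2, 0.7, 0, 0, 0, -1, 0, -0.2, 1, 0, 0, 0, -1, 0, -0.2, 1, 0, 0, 0]

```text
t: 17.85
eef_pos: [534.6, -79.8, 111.4]
tcp_rot: [-2.844, -0.001, -1.76]
ft_force: [-9.7, 1.0, 16.4]
opening: 0.123
```

Run:
```python
from h import *
lk(S0)
for h in (0,-1): p,M=lockpose(h); rel(p,M)
c=env.calibration('wrist'); im,d=env.read_camera('wrist'); save('w8.png',im)
```

```text
lock-coords [-4.45  0.66 20.85] f(lock) [-0.2 -0.8 19.1] m [0.24 0.98 0.02] open 0.12258480716365 t 17.85 j [-0.28  0.44  2.07  0.08  0.34  1.4 ]
shift [0. 0. 0.] rot [12.97 -0.07 -0.04] norm 13.0
shift [ 0.1  0.4 -0.9] rot [-0.04 -0.    0.02] norm 0.0
shift [0.1 0.2 0.1] rot [-0.04 -0.    0.02] norm 0.0
```

View pics/w8.png

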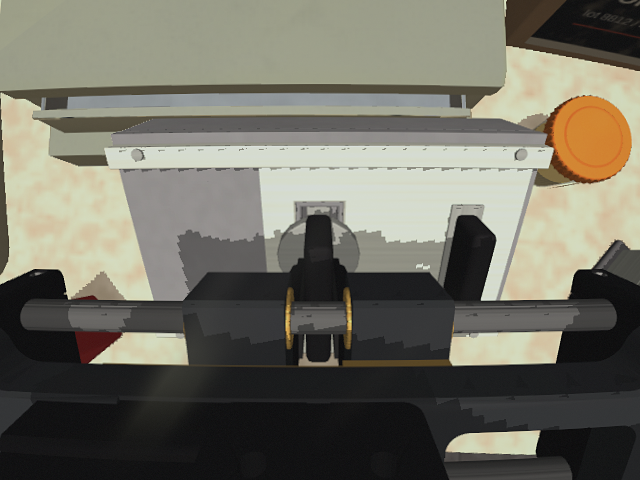

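Collar is seated: 19 N straight along the normal. I'll ease off, then compute the twist arc.

Emit:
arm_command:
  motion: [-1, 0, 0.3, -1.3, 0, 0, 0, -1, 0, 0.3, -1.3, 0, 0, 0]

```text
t: 18.1
eef_pos: [534.4, -79.7, 111.7]
tcp_rot: [-2.845, -0.001, -1.76]
ft_force: [0.3, -0.4, -2.9]
opening: 0.122
```

Run:
```python
from h import *
lk(S0)
rel(*lockpose(-1))
p0,R0,s=cur(); kt,kr=json.load(open('k.json')); L=lockR(-10.8); n=L[:,2]
K=p0+R0@np.array(kt)
for tw in [8,16,24,32,40,48,56,64,72,80,88,90,92]:
    Q=R.from_rotvec(np.radians(tw)*n).as_matrix(); p=K+Q@(p0-K); M=Q@R0
    print(tw,(R0.T@(p-p0)).round(1),R.from_matrix(R0.T@M).as_rotvec(degrees=True).round(1))
```

```text
lock-coords [-4.46  0.64 21.26] f(lock) [-1.1 -0.3 -2.7] m [ 0.09  0.29 -0.03] open 0.12190945784589555 t 18.1 j [-0.28  0.44  2.07  0.08  0.34  1.4 ]
shift [0. 0. 0.] rot [12.98 -0.07 -0.05] norm 13.0
shift [0.1 0.1 0.5] rot [-0.03 -0.01  0.01] norm 0.0
8 [0.7 0.  0. ] [ 0.   1.8 -7.8]
16 [ 1.3 -0.  -0. ] [  0.    3.6 -15.6]
24 [ 1.9 -0.2 -0. ] [  0.    5.4 -23.4]
32 [ 2.6 -0.4 -0.1] [  0.    7.2 -31.2]
40 [ 3.1 -0.7 -0.2] [  0.1   9.  -39. ]
48 [ 3.6 -1.1 -0.3] [  0.1  10.8 -46.8]
56 [ 4.1 -1.6 -0.4] [  0.1  12.6 -54.6]
64 [ 4.5 -2.1 -0.5] [  0.1  14.4 -62.4]
72 [ 4.8 -2.6 -0.6] [  0.1  16.2 -70.2]
80 [ 5.  -3.2 -0.7] [  0.1  18.  -78. ]
88 [ 5.2 -3.9 -0.9] [  0.1  19.8 -85.8]
90 [ 5.2 -4.  -0.9] [  0.1  20.2 -87.7]
92 [ 5.2 -4.2 -1. ] [  0.1  20.7 -89.6]
```

Emit:
arm_command:
  motion: [-1, 0.3, 0, 0, 0, 0.9, -3.9, -1, 0.7, 0, 0, 0, 1.8, -7.8, -1, 1, 0, 0, 0, 2.7, -11.7, -1, 1.3, 0, 0, 0, 3.6, -15.6, -1, 1.6, -0.1, 0, 0, 4.5, -19.5, -1, 1.9, -0.2, 0, 0, 5.4, -23.4, -1, 1.9, -0.2, 0, 0, 5.4, -23.4]

```text
t: 18.8
eef_pos: [534.2, -81.4, 111.5]
tcp_rot: [-2.884, -0.206, -1.391]
ft_force: [-0.3, -0.3, -0.8]
opening: 0.125
```

```bash
cat >> h.py <<'E'
def twst():
    p0,R0,s=cur(); kt,kr=json.load(open('k.json')); L=lockR(-10.8)
    K=p0+R0@np.array(kt); kR=R0@R.from_rotvec(kr).as_matrix()
    rv=R.from_matrix(kR@toolR_lock(-10.8).T).as_rotvec(degrees=True)@L
    print('K in lock',((K-S0)@L).round(2),'twist rotvec in lock axes',rv.round(1),'f',(s['ft_force']@L).round(1),'m',(s['moment']@L).round(2),'j',s['joints'].round(2),'op',round(s['opening'],3),'t',s['t'])
def twplan(tw0,tws,h):
    # commands rel. to current pose, target key twist tws at K=(x,y,36+h)
    p0,R0,s=cur()
    for tw in tws:
        p,M=lockpose(h,tw); print(tw,(R0.T@(p-p0)).round(1),R.from_matrix(R0.T@M).as_rotvec(degrees=True).round(1))
E
python3 -c "
from h import *
twst(); twplan(0,[24,32,40,48,56,64,72,80,88,90,92],-0.6)"
```

```text
K in lock [ 0.08  0.38 35.14] twist rotvec in lock axes [ 0.   0.  24.1] f [-0.6 -0.4 -0.6] m [ 0.    0.27 -0.06] j [-0.23  0.44  2.08 -0.26  0.31  1.36] op 0.125 t 18.8
24 [ 0.3  0.3 -0.2] [ 0.  -0.   0.1]
32 [ 1.   0.3 -0.2] [ 0.   1.8 -7.7]
40 [ 1.6  0.3 -0.2] [  0.    3.6 -15.5]
48 [ 2.3  0.1 -0.2] [  0.    5.4 -23.3]
56 [ 2.9 -0.1 -0.3] [  0.    7.2 -31.1]
64 [ 3.4 -0.4 -0.4] [  0.1   9.  -38.9]
72 [ 4.  -0.8 -0.5] [  0.1  10.8 -46.7]
80 [ 4.4 -1.3 -0.6] [  0.1  12.6 -54.4]
88 [ 4.8 -1.8 -0.7] [  0.1  14.4 -62.2]
90 [ 4.9 -1.9 -0.7] [  0.1  14.9 -64.2]
92 [ 5.  -2.1 -0.7] [  0.1  15.3 -66.1]
```

Emit:
arm_command:
  motion: [-1, 0.5, 0, 0, 0, 0.9, -3.9, -1, 0.8, 0, 0, 0, 1.8, -7.7, -1, 1.1, 0, 0, 0, 2.7, -11.6, -1, 1.4, 0, 0, 0, 3.6, -15.5, -1, 1.8, 0, 0, 0, 4.5, -19.4, -1, 2.1, -0.1, 0, 0, 5.4, -23.3, -1, 2.4, -0.2, -0.1, 0, 6.3, -27.2, -1, 2.7, -0.4, -0.1, 0, 7.2, -31.1, -1, 3.2, -0.7, -0.2, 0, 9, -38.9, -1, 3.8, -1.1, -0.3, 0.1, 10.8, -46.7, -1, 4.2, -1.6, -0.4, 0.1, 12.6, -54.4, -1, 4.6, -2.1, -0.5, 0.1, 14.4, -62.2, -1, 4.7, -2.2, -0.5, 0.1, 14.9, -64.2, -1, 4.7, -2.2, -0.5, 0.1, 14.9, -64.2, -1, 4.7, -2.2, -0.5, 0.1, 14.9, -64.2]

```text
t: 20.3
eef_pos: [542.7, -85.6, 130.6]
tcp_rot: [2.932, -0.482, -0.204]
ft_force: [2.7, -1.4, -33.3]
opening: 0.128
```

```bash
python3 -c "
from h import *
twst(); twplan(0,[90],-1)"
```

```text
K in lock [14.3   0.93 47.11] twist rotvec in lock axes [ 2.4  1.5 89.2] f [-14.1  -0.9 -30.3] m [ 0.97  2.79 -0.7 ] j [-0.16  0.42  2.14 -1.13  0.25  1.15] op 0.128 t 20.3
90 [-13.1  -1.5  12.6] [-0.6  2.6 -0.2]
```

Joint 4 hit its limit (-1.13) near the end of the twist, so the tool lifted off the arc and is pulling with about 33 N. I'll look before acting.

Run:
```python
from h import *
im,d=env.read_camera('wrist'); save('w9.png',im)
im,d=env.read_camera('scene'); save('s9.png',cv2.resize(im[190:310,240:400],None,fx=5,fy=5,interpolation=cv2.INTER_CUBIC))
```

```text
(no output)
```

View pics/w9.png

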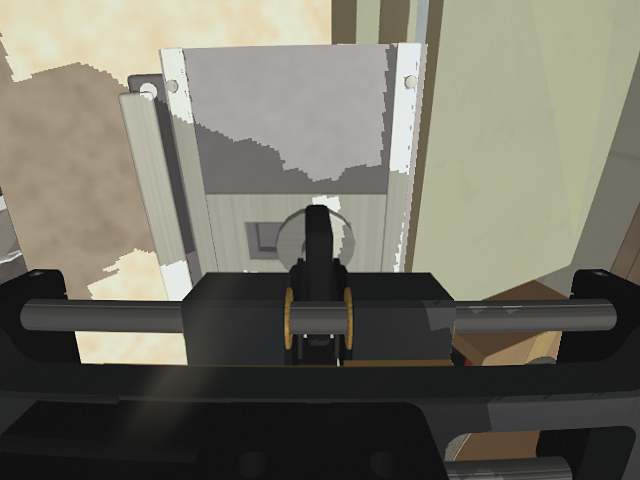

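View pics/s9.png

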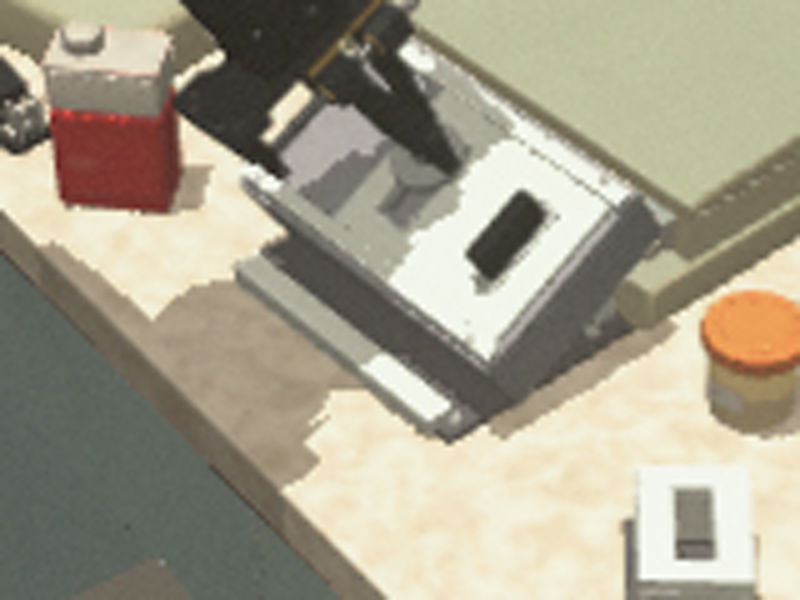

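```bash
cat >> h.py <<'E'
def plan(rows):  # rows: (tw,x,y,kz)
    p0,R0,s=cur()
    for tw,x,y,z in rows:
        p,M=lockpose(z-36,tw,x,y); print((tw,x,y,z),(R0.T@(p-p0)).round(1),R.from_matrix(R0.T@M).as_rotvec(degrees=True).round(1))
E
python3 -c "
from h import *
twst(); plan([(89,13,.9,46),(84,11,.8,45.5),(79,9,.7,45),(74,7,.6,45),(68,5,.5,45),(62,2,.4,45),(56,0,.4,44.5)])"
```

```text
K in lock [14.29  0.93 47.11] twist rotvec in lock axes [ 2.4  1.5 89.2] f [-14.3  -1.  -31.2] m [ 1.03  2.84 -0.73] j [-0.16  0.42  2.14 -1.13  0.25  1.15] op 0.132 t 20.4
(89, 13, 0.9, 46) [-0.7 -0.1  1.1] [-0.6  2.3  0.8]
(84, 11, 0.8, 45.5) [-3.  -0.1  1.7] [-0.5  1.2  5.7]
(79, 9, 0.7, 45) [-5.4 -0.2  2.3] [-0.4  0.1 10.6]
(74, 7, 0.6, 45) [-7.8 -0.3  2.4] [-0.3 -1.  15.4]
(68, 5, 0.5, 45) [-10.2  -0.4   2.5] [-0.1 -2.3 21.3]
(62, 2, 0.4, 45) [-13.6  -0.5   2.6] [-0.  -3.7 27.1]
(56, 0, 0.4, 44.5) [-16.   -0.9   3.2] [ 0.1 -5.  33. ]
```

Emit:
arm_command:
  motion: [-1, -0.7, -0.1, 1.1, -0.6, 2.3, 0.8, -1, -3, -0.1, 1.7, -0.5, 1.2, 5.7, -1, -5.4, -0.2, 2.3, -0.4, 0.1, 10.6, -1, -7.8, -0.3, 2.4, -0.3, -1, 15.4, -1, -7.8, -0.3, 2.4, -0.3, -1, 15.4]

```text
t: 20.9
eef_pos: [542.0, -85.3, 132.0]
tcp_rot: [3.078, -0.518, -0.512]
ft_force: [-6.4, 3.0, 28.3]
opening: 0.127
```

```bash
python3 -c "
from h import *
twst(); plan([(74,7,.6,45),(68,5,.5,45),(62,2,.4,45),(56,0,.4,44.5)])"
```

```text
K in lock [14.67  0.96 48.68] twist rotvec in lock axes [-0.6 -0.8 74. ] f [ 8.3  1.8 28. ] m [-0.72 -1.14  0.23] j [-0.16  0.41  2.14 -1.11  0.26  1.41] op 0.127 t 20.9
(74, 7, 0.6, 45) [-7.5  1.7  4. ] [-0.2 -0.9 -0.2]
(68, 5, 0.5, 45) [-9.9  2.2  4.1] [-0.3 -2.2  5.7]
(62, 2, 0.4, 45) [-13.3   3.    4.2] [-0.3 -3.5 11.5]
(56, 0, 0.4, 44.5) [-15.6   3.3   4.7] [-0.4 -4.9 17.4]
```

Run:
```python
from h import *
im,d=env.read_camera('wrist'); save('w10.png',im)
im,d=env.read_camera('scene'); save('s10.png',cv2.resize(im[190:310,240:400],None,fx=5,fy=5,interpolation=cv2.INTER_CUBIC))
twst()
```

```text
K in lock [14.68  0.99 48.68] twist rotvec in lock axes [-0.6 -0.8 74.1] f [ 8.3  1.4 28.9] m [-0.75 -1.12  0.19] j [-0.16  0.41  2.14 -1.11  0.26  1.41] op 0.128 t 21.0
```

View pics/w10.png

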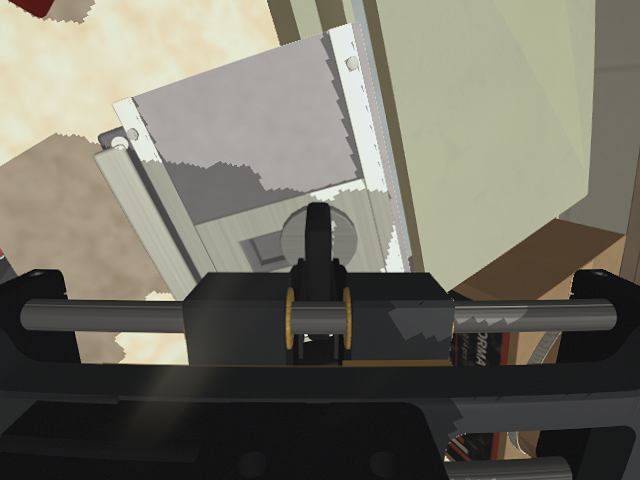

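View pics/s10.png

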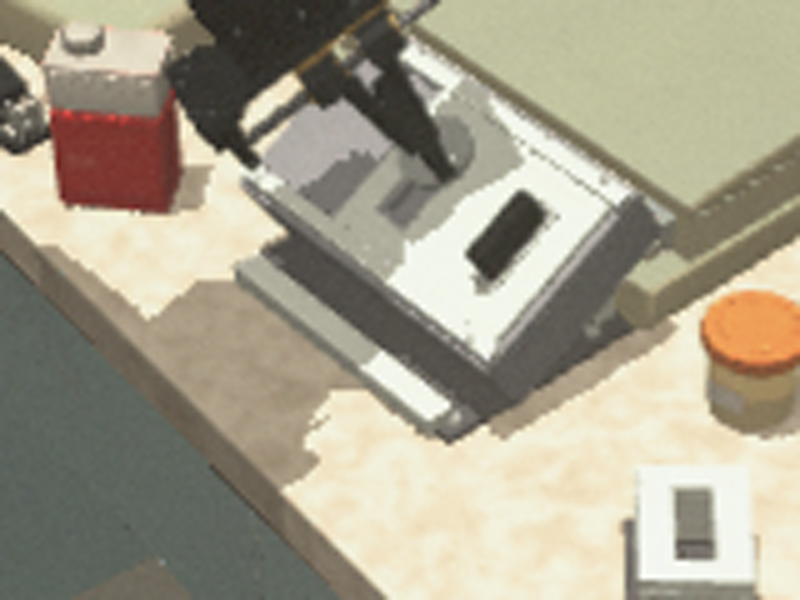

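The collar is now about 14 mm up-slope and appears to rest on the cover. The fingers have slid up the wing and the twist is about 74°. I'll release, back off and look before a regrasp with a better wrist posture.

Emit:
arm_command:
  motion: [-0.7, 0, 0, 0, 0, 0, 0, -0.4, 0, 0, 0, 0, 0, 0, 0, 0, 0, 0, 0, 0, 0, 0.2, 0, 0, 0, 0, 0, 0, 0.2, 0, 0, -20, 0, 0, 0, 0.2, 0, 0, -60, 0, 0, 0, 0.2, 0, 0, -80, 0, 0, 0, 0.2, 0, 0, -80, 0, 0, 0]

```text
t: 21.8
eef_pos: [508.7, -60.7, 200.7]
tcp_rot: [3.076, -0.515, -0.507]
ft_force: [0.9, -0.8, -0.2]
opening: 0.595
```

Run:
```python
from h import *
import pickle
twst(); 
c=env.calibration('wrist'); im,d=env.read_camera('wrist'); save('w11.png',im); pickle.dump((im,d,c),open('d11.pkl','wb'))
im,d=env.read_camera('scene'); save('s11.png',cv2.resize(im[190:310,240:400],None,fx=5,fy=5,interpolation=cv2.INTER_CUBIC))
```

```text
K in lock [ 16.7   18.87 126.92] twist rotvec in lock axes [-0.4 -0.6 74.2] f [ 0.8 -0.6 -0.7] m [ 0.11  0.21 -0.07] j [-0.12  0.25  2.14 -0.72  0.39  1.03] op 0.595 t 21.8
```

View pics/w11.png

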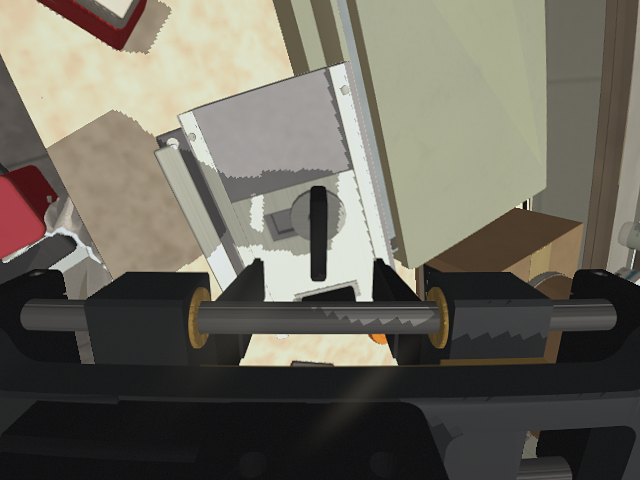

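View pics/s11.png

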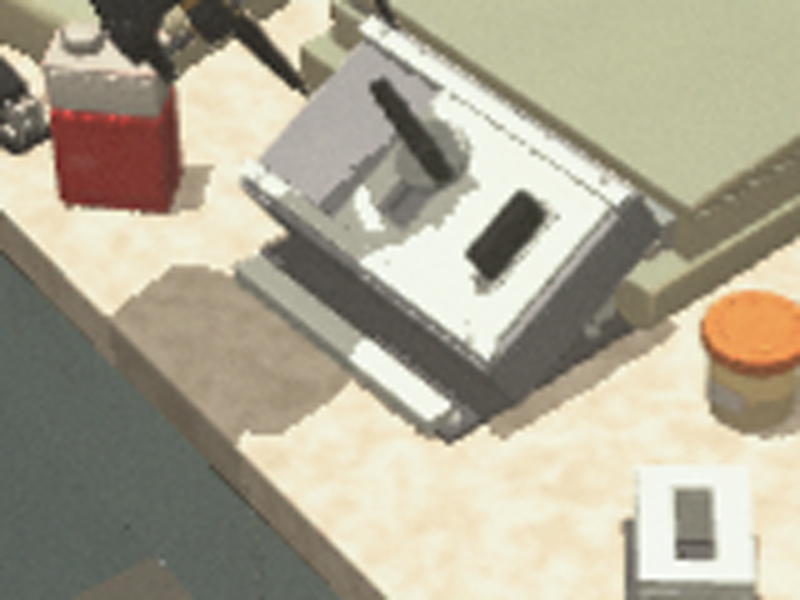

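The key stands upright in the slot on its collar, shifted up-slope and not quite crosswise. Measuring it.

```bash
cat > mk.py <<'E'
from h import *
import pickle,sys
im,d,c=pickle.load(open(sys.argv[1],'rb')); x0,x1,y0,y1=map(int,sys.argv[2:6])
g=im.astype(int).sum(2)/3; L=lockR(-10.8)
m=np.zeros(d.shape,bool); m[y0:y1,x0:x1]=True
v,u=np.nonzero(m&(g<60)&(d>0)); P=(toworld(c,np.c_[u,v],d[v,u])-S0)@L
print('black z pct',np.percentile(P[:,2],[5,25,50,75,95]).round(1))
Q=P[(P[:,2]>49)&(P[:,2]<60)]; r=cv2.minAreaRect(Q[:,:2].astype(np.float32)); print('wing top',len(Q),r,'z',np.median(Q[:,2]))
v,u=np.nonzero(m&(d>0)); P=(toworld(c,np.c_[u,v],d[v,u])-S0)@L
Q=P[(P[:,2]>5)&(P[:,2]<12)&(np.hypot(P[:,0]-r[0][0],P[:,1]-r[0][1])<32)]; print('collar',len(Q),cv2.minEnclosingCircle(Q[:,:2].astype(np.float32)),'z',np.percentile(Q[:,2],[10,50,90]))
A=np.c_[Q[:,:2],np.ones(len(Q))]; print('collar slope',np.linalg.lstsq(A,Q[:,2],rcond=None)[0])
E
python3 mk.py d11.pkl 280 350 175 285
```

```text
black z pct [30.8 52.6 53.6 54.2 54.9]
wing top 1277 ((12.346358299255371, 3.4357566833496094), (62.507877349853516, 10.997076988220215), 74.65692138671875) z 53.78257182436589
collar 1366 ((12.573214530944824, 2.6931302547454834), 23.088165283203125) z [7.16217142 8.06840648 8.87392181]
collar slope [-1.76944576e-04 -6.47856426e-03  8.05096441e+00]
```

```bash
cat >> h.py <<'E'
def gpose(tw,x,y,z,a):   # tool with grasp point at lock coords, tilt a (+ = other lean)
    L=lockR(-10.8); M=R.from_rotvec(np.radians(tw)*L[:,2]).as_matrix()@toolR_lock(-10.8)@R.from_euler('x',a,degrees=True).as_matrix()
    return S0+L@np.array([x,y,z])+19*M[:,2],M
def gst(a):
    p0,R0,s=cur(); L=lockR(-10.8); G=(p0-19*R0[:,2]-S0)@L
    B=toolR_lock(-10.8)@R.from_euler('x',a,degrees=True).as_matrix()
    print('G',G.round(1),'tw',(R.from_matrix(R0@B.T).as_rotvec(degrees=True)@L).round(1),'f',(s['ft_force']@L).round(1),'m',(s['moment']@L).round(2),'j',s['joints'].round(2),'op',round(s['opening'],3),'t',s['t'])
def gplan(a,rows):
    p0,R0,s=cur()
    for r in rows:
        p,M=gpose(*r,a); print(r,(R0.T@(p-p0)).round(1),R.from_matrix(R0.T@M).as_rotvec(degrees=True).round(1))
E
python3 -c "
from h import *
gst(-13); gplan(15,[(75,12.5,3,110)])"
```

```text
G [ 15.2  18.1 129.3] tw [-0.4 -0.5 74.2] f [-0.1  1.2 -0.7] m [0.1  0.16 0.  ] j [-0.12  0.25  2.14 -0.72  0.39  1.03] op 0.6 t 21.9
(75, 12.5, 3, 110) [ 1.1  1.7 20. ] [27.9 -0.6 -0.8]
```

Emit:
arm_command:
  motion: [0.2, 1, 1.7, 5, 7, 0, 0, 0.2, 1, 1.7, 10, 14, 0, 0, 0.2, 1, 1.7, 15, 21, 0, 0, 0.2, 1, 1.7, 20, 27.9, -0.6, -0.8, 0.2, 1, 1.7, 20, 27.9, -0.6, -0.8, 0.2, 1, 1.7, 20, 27.9, -0.6, -0.8, 0.2, 1, 1.7, 20, 27.9, -0.6, -0.8]

```text
t: 22.6
eef_pos: [504.2, -60.3, 174.4]
tcp_rot: [-2.908, -0.42, -0.478]
ft_force: [0.4, -0.2, -1.2]
opening: 0.601
```

```bash
python3 -c "
from h import *
gst(15); gplan(15,[(75,12.5,3,110),(75,12.5,3,80),(75,12.5,3,60),(75,12.5,3,39.5)])"
```

```text
G [ -0.8  12.  111. ] tw [-2.3 11.6 75. ] f [-0.2 -0.2 -1.2] m [-0.06  0.2   0.1 ] j [-0.35  0.27  2.19  0.66  0.29 -0.52] op 0.601 t 22.6
(75, 12.5, 3, 110) [16.8  1.9 -1. ] [ 9.8  4.7 -1. ]
(75, 12.5, 3, 80) [19.3  4.6 28.7] [ 9.8  4.7 -1. ]
(75, 12.5, 3, 60) [21.   6.4 48.6] [ 9.8  4.7 -1. ]
(75, 12.5, 3, 39.5) [22.7  8.2 68.9] [ 9.8  4.7 -1. ]
```

Swung to the other side (joint 4 = +0.66). Finishing the alignment while high.

Emit:
arm_command:
  motion: [0.2, 17, 2, -1, 9.8, 4.7, -1, 0.2, 17, 2, -1, 9.8, 4.7, -1, 0.2, 17, 2, -1, 9.8, 4.7, -1, 0.2, 17, 2, -1, 9.8, 4.7, -1, 0.2, 17, 2, -1, 9.8, 4.7, -1]

```text
t: 23.1
eef_pos: [516.4, -69.8, 181.7]
tcp_rot: [-2.733, -0.502, -0.49]
ft_force: [-0.9, -0.1, 0.0]
opening: 0.6
```

```bash
python3 -c "
from h import *
gst(15); gplan(15,[(75,12.5,3,110),(75,12.5,3,80),(75,12.5,3,60),(75,12.5,3,39.5)])"
```

```text
G [ 12.4   2.4 109.9] tw [-0.   0.2 74.9] f [-0.7 -0.3  0.4] m [-0.1   0.2   0.07] j [-0.47  0.29  2.23  1.31  0.41 -1.27] op 0.6 t 23.1
(75, 12.5, 3, 110) [-0.  -0.7  0.1] [ 0.1  0.1 -0.1]
(75, 12.5, 3, 80) [ 0.   7.  29.1] [ 0.1  0.1 -0.1]
(75, 12.5, 3, 60) [ 0.1 12.1 48.4] [ 0.1  0.1 -0.1]
(75, 12.5, 3, 39.5) [ 0.1 17.4 68.3] [ 0.1  0.1 -0.1]
```

Emit:
arm_command:
  motion: [0.2, 0, 7, 29, 0, 0, 0, 0.2, 0, 12, 48, 0, 0, 0, 0.2, 0, 14.7, 58, 0, 0, 0, 0.2, 0, 14.7, 58, 0, 0, 0]

```text
t: 23.5
eef_pos: [546.3, -73.4, 129.5]
tcp_rot: [-2.734, -0.501, -0.487]
ft_force: [-0.2, -0.2, 0.4]
opening: 0.599
```

```bash
python3 -c "
from h import *
gst(15); gplan(15,[(75,12.5,3,39.5)])
im,d=env.read_camera('wrist'); save('w12.png',im)"
```

```text
G [12.4  4.4 49.7] tw [ 0.1  0.2 75. ] f [ 0.1 -0.2  0.4] m [-0.15  0.23  0.08] j [-0.44  0.43  2.22  1.62  0.39 -1.59] op 0.599 t 23.5
(75, 12.5, 3, 39.5) [0.6 3.9 9.5] [ 0.1  0.2 -0. ]
```

View pics/w12.png

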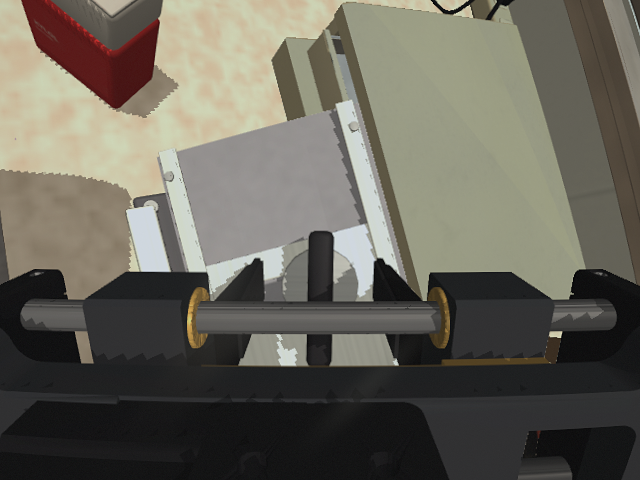

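Emit:
arm_command:
  motion: [0.2, 0.6, 2, 5, 0, 0, 0, 0.2, 0.6, 3.9, 9.5, 0, 0, 0, 0.2, 0.6, 3.9, 9.5, 0, 0, 0, 0.2, 0.6, 3.9, 9.5, 0, 0, 0, -1, 0.6, 3.9, 9.5, 0, 0, 0, -1, 0.6, 3.9, 9.5, 0, 0, 0, -1, 0.6, 3.9, 9.5, 0, 0, 0, -1, 0.6, 3.9, 9.5, 0, 0, 0, -1, 0.6, 3.9, 9.5, 0, 0, 0, -1, 0.6, 3.9, 9.5, 0, 0, 0, -1, 0.6, 3.9, 9.5, 0, 0, 0, -1, 0.6, 3.9, 9.5, 0, 0, 0]

```text
t: 24.75
eef_pos: [551.4, -76.0, 122.9]
tcp_rot: [-2.733, -0.505, -0.487]
ft_force: [-0.3, -0.2, -1.1]
opening: 0.125
```

```bash
python3 -c "
from h import *
gst(15); gplan(15,[(75,12,3,39.5),(78,10,2.5,39.5),(81,7.5,2,39.5),(84,5,1.5,39.5),(87,2.5,1,39.5),(90,0,.5,39.5)])
"
```

```text
G [13.8  2.8 41.3] tw [-0.1 -0.  75.1] f [-0.8 -0.3 -0.9] m [-0.17  0.46  0.1 ] j [-0.44  0.45  2.21  1.67  0.39 -1.64] op 0.125 t 24.75
(75, 12, 3, 39.5) [-1.8  0.7  1.7] [ 0.  -0.   0.1]
(78, 10, 2.5, 39.5) [-3.8  1.7  1.4] [ 0.  -0.8 -2.8]
(81, 7.5, 2, 39.5) [-6.4  2.8  1.1] [ 0.  -1.6 -5.7]
(84, 5, 1.5, 39.5) [-8.9  3.9  0.8] [ 0.1 -2.4 -8.6]
(87, 2.5, 1, 39.5) [-11.5   5.    0.5] [  0.1  -3.1 -11.5]
(90, 0, 0.5, 39.5) [-14.    6.2   0.2] [  0.1  -3.9 -14.4]
```

```bash
python3 -c "
from h import *
gplan(15,[(77,12.5,2.6,41.6),(79,11,2.4,41.6),(81,9.5,2,41.6),(83,8,1.7,41.6),(85,6,1.4,41.6),(87,4,1.1,41.6),(89,2,.8,41.6),(90.5,0.5,.5,41.6)])
"
```

```text
(77, 12.5, 2.6, 41.6) [-1.4  0.4 -0.4] [ 0.  -0.6 -1.9]
(79, 11, 2.4, 41.6) [-2.9  1.  -0.6] [ 0.  -1.1 -3.8]
(81, 9.5, 2, 41.6) [-4.4  1.8 -0.8] [ 0.  -1.6 -5.7]
(83, 8, 1.7, 41.6) [-6.   2.4 -1. ] [ 0.  -2.1 -7.7]
(85, 6, 1.4, 41.6) [-8.   3.2 -1.2] [ 0.1 -2.6 -9.6]
(87, 4, 1.1, 41.6) [-10.    4.   -1.4] [  0.1  -3.1 -11.5]
(89, 2, 0.8, 41.6) [-12.1   4.9  -1.6] [  0.1  -3.7 -13.4]
(90.5, 0.5, 0.5, 41.6) [-13.6   5.5  -1.8] [  0.1  -4.1 -14.9]
```

Emit:
arm_command:
  motion: [-1, -1.4, 0.4, -0.4, 0, -0.6, -1.9, -1, -2.9, 1, -0.6, 0, -1.1, -3.8, -1, -4.4, 1.8, -0.8, 0, -1.6, -5.7, -1, -6, 2.4, -1, 0, -2.1, -7.7, -1, -6, 2.4, -1, 0, -2.1, -7.7]

```text
t: 25.25
eef_pos: [545.7, -75.9, 120.1]
tcp_rot: [-2.812, -0.52, -0.327]
ft_force: [-0.1, -0.4, -2.2]
opening: 0.123
```

```bash
python3 -c "
from h import *
gst(15); gplan(15,[(85,6,1.4,41.6),(87,4,1.1,41.6),(89,2,.8,41.6),(90.5,0.5,.5,41.6)])
"
```

```text
G [ 8.1  1.7 41.7] tw [-0.1  0.  83.1] f [-1.2 -0.4 -1.9] m [-0.25  0.35  0.15] j [-0.45  0.45  2.21  1.55  0.39 -1.66] op 0.123 t 25.25
(85, 6, 1.4, 41.6) [-2.3  0.5 -0.1] [ 0.  -0.5 -1.8]
(87, 4, 1.1, 41.6) [-4.4  1.1 -0.2] [ 0.  -1.  -3.7]
(89, 2, 0.8, 41.6) [-6.5  1.6 -0.4] [ 0.  -1.6 -5.7]
(90.5, 0.5, 0.5, 41.6) [-8.1  2.1 -0.5] [ 0.1 -1.9 -7.1]
```

Emit:
arm_command:
  motion: [-1, -2.3, 0.5, -0.1, 0, -0.5, -1.8, -1, -4.4, 1.1, -0.2, 0, -1, -3.7, -1, -6.5, 1.6, -0.4, 0, -1.6, -5.7, -1, -8.1, 2.1, -0.5, 0, -1.9, -7.1, -1, -8.1, 2.1, -0.5, 0, -1.9, -7.1]

```text
t: 25.75
eef_pos: [538.4, -75.6, 115.9]
tcp_rot: [-2.885, -0.524, -0.179]
ft_force: [-0.3, -0.4, -2.0]
opening: 0.121
```

```bash
python3 -c "
from h import *
gst(15); gplan(15,[(90.5,0.5,.5,41.2)])
"
```

```text
G [ 0.4  0.5 41.6] tw [-0.1  0.  90.5] f [-1.1 -0.5 -1.6] m [-0.16  0.33  0.1 ] j [-0.45  0.45  2.2   1.45  0.39 -1.7 ] op 0.121 t 25.75
(90.5, 0.5, 0.5, 41.2) [0.1 0.1 0.4] [ 0.1 -0.  -0. ]
```

Emit:
arm_command:
  motion: [-1, 0, 0.1, 0.4, 0, 0, 0, -1, 0, 0.2, 0.8, 0, 0, 0, -1, 0, 0.2, 0.8, 0, 0, 0]

```text
t: 26.05
eef_pos: [538.7, -75.4, 115.6]
tcp_rot: [-2.884, -0.525, -0.181]
ft_force: [-4.4, 0.5, 6.0]
opening: 0.128
```

```bash
python3 -c "
from h import *
gst(15)
"
```

```text
G [ 0.5  0.8 41.2] tw [-0.1 -0.  90.4] f [-0.8 -0.3  7.4] m [0.2  0.52 0.12] j [-0.45  0.45  2.2   1.46  0.39 -1.7 ] op 0.128 t 26.05
```

Seated (7 N). Release and retreat.

Emit:
arm_command:
  motion: [-0.7, 0, 0, 0, 0, 0, 0, -0.4, 0, 0, 0, 0, 0, 0, 0, 0, 0, 0, 0, 0, 0, 0.1, 0, 0, 0, 0, 0, 0, 0.1, 0, 0, -20, 0, 0, 0, 0.1, 0, 0, -60, 0, 0, 0, 0.1, 0, 0, -100, 0, 0, 0, 0.1, 0, 0, -100, 0, 0, 0, 0.1, 0, 0, -100, 0, 0, 0]

```text
t: 26.95
eef_pos: [486.9, -92.3, 199.6]
tcp_rot: [-2.885, -0.526, -0.181]
ft_force: [0.2, 0.1, -0.1]
opening: 0.55
```

Run:
```python
from h import *
import pickle
gst(15)
c=env.calibration('wrist'); im,d=env.read_camera('wrist'); save('w13.png',im); pickle.dump((im,d,c),open('d13.pkl','wb'))
im,d=env.read_camera('scene'); save('s13.png',cv2.resize(im[190:310,240:400],None,fx=5,fy=5,interpolation=cv2.INTER_CUBIC))
```

```text
G [  1.1 -25.5 137.8] tw [-0.2 -0.  90.4] f [ 0.1  0.1 -0.1] m [-0.11  0.16  0.08] j [-0.56  0.23  2.21  1.    0.51 -1.29] op 0.55 t 26.95
```

View pics/w13.png

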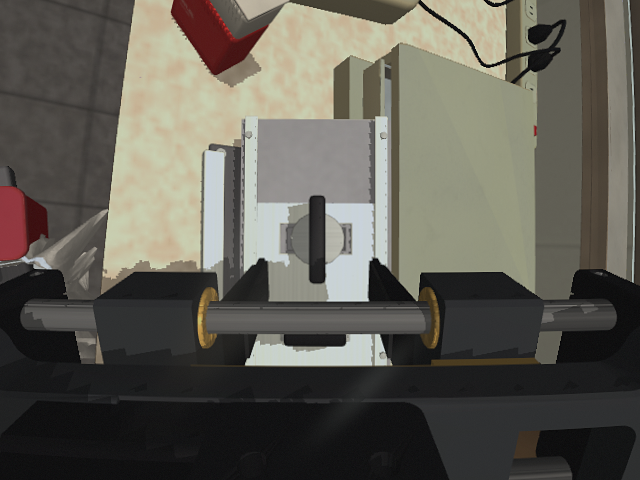

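View pics/s13.png

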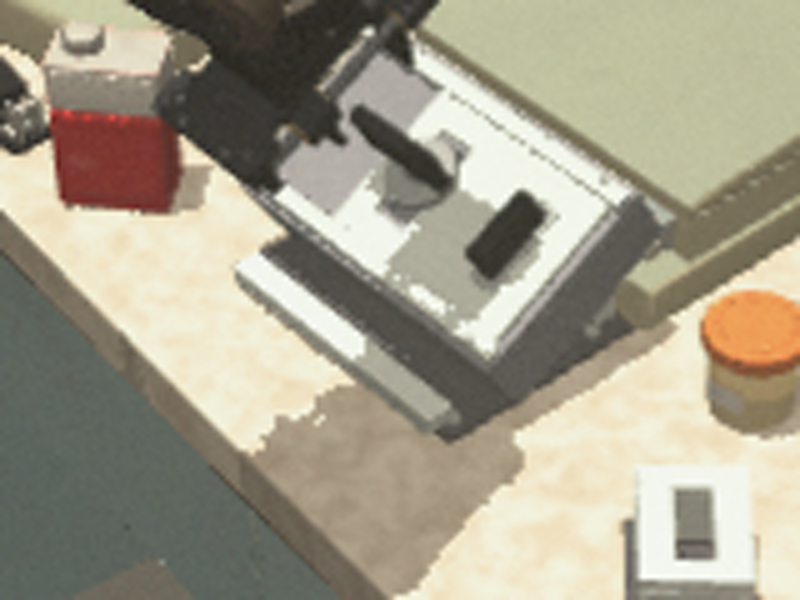

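The key stands crosswise at wrist (317,239), collar over the middle of the slot. Measuring it, the cover position and the surroundings.

```bash
python3 mk.py d13.pkl 280 350 185 290
python3 - <<'E'
from h import *
import pickle
im,d,c=pickle.load(open('d13.pkl','rb'));g=im.astype(int).sum(2)/3; L=lockR(-10.8)
# left cover edge (deck grey/cover white boundary) and cover slot ends
T=np.array(c['cam_to_world'])
def onp(uv,off):
    r=ray(c,uv)@T[:3,:3].T; n=L[:,2]; t=((S0+off*n-T[:3,3])@n)/(r@n); return ((T[:3,3]+r*t[:,None]-S0)@L).round(1)
v,u=np.nonzero((g<60)&(np.add.outer(np.arange(480),np.zeros(640))>330)&(np.add.outer(np.arange(480),np.zeros(640))<346)&(np.add.outer(np.zeros(480),np.arange(640))>275)&(np.add.outer(np.zeros(480),np.arange(640))<355))
print('handle top front pix',onp([[284,333],[346,333],[284,346],[346,346]],28).tolist())
D=pickle.load(open('d3.pkl','rb')); im3,d3,c3=D['wrist']
print('cover edge now',onp([[300,203]],0),)
c=c3;T=np.array(c['cam_to_world']); print('edge at shut',onp([[261,225],[264,260]],0).tolist())
E
```

```text
black z pct [18.9 53.  53.6 54.1 54.8]
wing top 1286 ((0.1714625358581543, 0.37076759338378906), (10.11143970489502, 61.9958381652832), 0.40172961354255676) z 53.66809462716084
collar 1374 ((0.5990561246871948, -0.22818605601787567), 22.948440551757812) z [6.91549603 7.82477396 8.7245113 ]
collar slope [ 3.68180719e-03 -1.07746505e-03  7.81434247e+00]
handle top front pix [[-25.3, -74.1, 28.0], [23.6, -73.8, 28.0], [-25.3, -84.5, 28.0], [23.7, -84.2, 28.0]]
cover edge now [[-14.8  31.3   0. ]]
edge at shut [[35.4, 31.2, 0.0], [-2.1, 31.1, 0.0]]
```

Run:
```python
from h import *
import pickle
D=pickle.load(open('d0.pkl','rb'))
for n in ['scene','top']:
    im,d=env.read_camera(n); save(n+'14.png',im)
    for l in ['tin','cup','stapler']:
        print(n,l,[(np.round(r['location'],1).tolist(),round(r['confidence'],2)) for r in env.recognise(n,l)[:1]])
    o=D[n][0]
    if n=='scene':
        for nm,b in dict(tin=(212,240,248,278),cup=(230,262,385,400)).items():
            y0,y1,x0,x1=b; print(nm,np.abs(im[y0:y1,x0:x1].astype(int)-o[y0:y1,x0:x1]).mean())
    else:
        for nm,b in dict(tin=(205,245,195,238),cup=(180,212,372,405),stapler=(217,242,130,192)).items():
            y0,y1,x0,x1=b; print(nm,np.abs(im[y0:y1,x0:x1].astype(int)-o[y0:y1,x0:x1]).mean())
```

```text
scene tin [([258.9, 217.0], 0.6)]
scene cup [([391.8, 260.5], 0.9)]
scene stapler [([236.6, 203.8], 0.9)]
tin 6.0773809523809526
cup 87.03541666666666
top tin [([214.0, 229.5], 0.72)]
top cup [([387.0, 200.7], 0.74)]
top stapler [([159.9, 232.2], 0.63)]
tin 1.1641472868217053
cup 1.1404671717171717
stapler 1.053763440860215
```

View pics/top14.png

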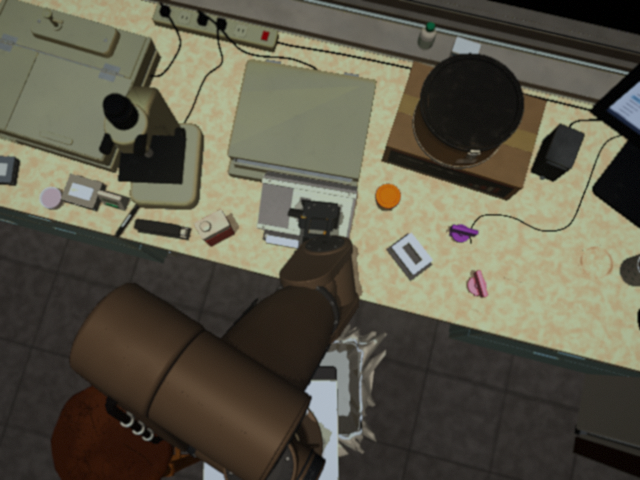

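The top view is pixel-identical around the tin (215,229), cup (388,197) and stapler (160,231): none of them moved. (The large scene difference at the cup is only the arm, which hid it in the first picture.) The robot touches nothing, so I'm handing in.

```bash
python3 -c "
from h import *
s=env.state(); print(s['t'],s['ft_force']); print(env.job_done())"
```

```text
27.45 [-0.78137611  0.24113566 -0.39210908]
the job is handed in; nothing more can be done
None
```

The cover is fully shut, and the key sits in the lock with its collar flush and is turned a quarter turn. I let go of it and handed the job in at 27.5 s.

- **Cover:** I slid it by its handle until it met the stop at about 19 N. The last check still shows the handle 80 mm to the -y side of the slot.
- **Key:** I took the black key from its stand, not the pink or purple look-alikes. I put it in until the collar met the cover at 19 N.
- **What went wrong:** the first twist ran joint 4 into its range limit. The tool lifted off its path, pulled about 33 N on the key and dragged it about 13 mm up the slope, at a twist of about 75°. I let go, regripped with the wrist leaning the other way, brought the key back to centre, finished the turn and pressed it home at 7 N.

**Last checks:**

| What | Measured |
|---|---|
| Key twist | 90.4° |
| Key offset from slot centre | within 0.6 mm |
| Collar top above the cover | 7.8 mm (8 mm means flush) |
| Tin, cup, stapler | unmoved in the top view |
| Force on the tool | about 0; the gripper is clear of everything |

The foot under the deck cannot be seen. That it lies crosswise is inferred from the wing, which is parallel to it. In the scene camera, the picture area at the cup differed only because the arm hid it in the first picture.

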